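# Slide a thin clock dial off its inspection bed to pick it up and seat it on the rest

## Task

The thin ceramic clock dial lies flat between the guide strips of the steel inspection bed, where its sides cannot be gripped. Press on it lightly and slide it out over the open end of the bed until about a third of its length overhangs (it must not fall), then pick it up by the overhanging sides and lay it gently, face up, on the cork of the wooden rest, between the cheeks and with its end fully home against the end stop. The ceramic is brittle, so press and push on it with only a few newtons (20 N breaks it), and leave the other things on the bench where they are.

Things in the scene. Friction and masses are not known exactly. Their poses are not given: they have to be found in the camera images.
- dial: White glazed ceramic plate, 100 (x) x 50 (y) x 3 (z) mm, 50 to 100 g, plain dark hour bars on its face (+z). Origin: centre of its underside. At first it lies along the bed's x, its far end 2 to 12 mm short of the stop bar. It slides easily on the bed (friction about 0.25; fingertips hold its face better) and is rigid: 1 mm too low is many newtons. 20 N on the bed or rest breaks it.
- bed: Steel bed fixed to the bench, 160 (x) x 70 (y) mm. Its flat dark top is at z = 50 mm over x = +13 mm and slopes along x by up to 25 mrad either way (hidden, fixed). Origin: 50 mm below the top's centre, 0 to 6 mm above the bench. Guide strips along x are 6 mm high, inner faces y = -26.5, +26.5 mm; stop bar 9 mm high at +x, face x = +70 mm. The open edge, x = -80 mm, faces the robot.
- rest: Wooden block fixed to the bench, 75 (x) x 78 (y) mm, cork top at z = 50 mm. Origin: 50 mm below the top's centre, 0 to 6 mm above the bench. End stop at +x: face x = +27.5 mm, 11 mm above the cork. Side cheeks 7 mm above it, x = -30 to +27 mm, inner faces y = -30, +30 mm. The open end, x = -37.5 mm, faces the robot. A dial that is home has its centre at x = -22.5 mm; 35 mm overhangs.
- thread_spool: Bystander: wooden thread spool, 28 mm across, 30 mm high, standing; origin at the centre of its underside.
- part_bottle: Bystander: small glass bottle with a screw cap, 26 mm across, 48 mm high, standing; origin at the centre of its underside.
- dial_gauge: Bystander: pocket dial gauge lying on its back, 70 x 49 x 12 mm; origin at the centre of its underside.
- eye_loupe_2: Bystander: black eye loupe standing on its flared cup, 42 mm across, 35 mm high; origin at the centre of its underside.
Mind the look-alikes: they are no part of the job. There is more than one size of the dial; the one meant has the size given above.

How it is judged:
On the way, in this order (a step that is already met when the one before it is completed fails the run):
1. the dial lies on the bed's top and overhangs its open edge by 24 to 46 mm (x of dial in the frame of bed between -0.076 and -0.054 m and z of dial in the frame of bed between 0.0465 and 0.0535 m and angle between dial's own z axis and vertical below 0.06 rad), for 0.2 s.
2. the dial is held in the fingers, lifted clear of the bed (its underside above 68 mm over the bench) (height (world z) of dial above 0.068 m and contact force between dial and the fingers above 0.5 N), for 0.2 s.
At the end, for the whole second after the job is handed in: The dial lies flat (within 3 degrees), face up and at rest on the cork of the wooden rest, between its cheeks (within 7 mm of the middle, within 7 degrees of its direction), one end within 3.5 mm of the end stop, the fingers off it (x of dial in the frame of rest between -0.026 and -0.018 m and y of dial in the frame of rest between -0.007 and 0.007 m and z of dial in the frame of rest between 0.048 and 0.0525 m and angle between dial's own z axis and vertical below 0.05 rad and angle between the x axis of dial and the x axis of rest, either way round below 0.12 rad and linear speed of dial below 0.01 m/s and contact force between dial and the fingers below 0.1 N); the robot touches nothing.
It fails at once if the dial is pressed or knocked on the bed with more than 20 N (contact force between dial and bed above 20 N).
It fails at once if the dial is pressed or knocked on the rest with more than 20 N (contact force between dial and rest above 20 N).
It fails at once if the dial falls off (height (world z) of dial below 0.035 m).
It fails at once if another thing on the bench is shifted by more than 15 mm (distance of any of thread_spool, part_bottle, dial_gauge, eye_loupe_2 from where it was at the start of the episode above 0.015 m).
It also fails if it takes over 72 s, if anything falls off the work surface, if the arm or the gripper's body presses on something with over 40 N, if the wrist force passes 120 N, or if a joint passes its speed limit or range.

## Robot

A 6-joint arm with a two-finger parallel gripper is mounted at the origin on a cart in front of the work surface, level with it; the furniture and walls round the work are solid. World frame = base frame: x ahead of the robot, y to its left, z up, the work surface at z = 0. Lengths are in m, angles in rad, forces in N, time in s.
With the tool pointing down it reaches from about 0.275 to 0.85 m from the base axis. Payload 5.2 kg.
Tool frame: the origin (TCP) lies midway between the tips of the shut fingers; the grasp point (between the pads) lies 19 mm behind it (env.grasp_offset is the distance from the TCP to the grasp point, in m); z points along the fingers, y is the direction in which the jaws open and shut (so a half turn about z gives the same grasp; the last joint's range is limited). The gripper opens to 85 mm and grips with 20 to 120 N. Pads are 22 mm wide; open, the fingers measure 114 mm over their backs; the gripper's body (76 mm by 85 mm) begins 54 mm behind the grasp point. The pads swing forward as they close: fully open they stand 13 mm farther back than shut.
Start: joints at [1.108, 0.259, 1.535, -0, 1.348, -0.203], TCP at [0.141, 0.532, 0.231] pointing down, gripper open.
Joint ranges: [-3.14, 3.14], [-0.91, 2.08], [0.19, 2.58], [-1.22, 4.36], [0.22, 2.71], [-3.12, 3.12]. Speed limits (rad/s): [2.57, 2.57, 3.14, 3.14, 3.14, 3.14].

## Interface

Orientations are given as [roll, pitch, yaw] about the fixed x, y, z axes, in that order (R = Rz(yaw) Ry(pitch) Rx(roll)).
In Python, from workcell import readout, camera, workorder, env gives the robot as it stands. The module is installed in compiled form; this text tells all that it offers.
- The arm moves only by the tool arm_command, never from a script. Its argument "moves" is a list of rows, each an object with "gripper": the opening, from 0 (shut) to 1 (fully open); "offset": the shift along the tool's x, y, z in mm, a list of three; "spin": the turn about the tool's z in degrees. A call has 1 to 8 rows; each row is the pose to reach, as a shift and turn from the pose measured when the call began, along the tool's axes at that moment; what a row does not reach only later rows make up. A row lasts 1/8 s, in which the tool goes at most 62.5 mm and 10.7 degrees, less where a joint would pass 70% of its speed; a pose out of reach is approached as far as the arm can. A call with a gripper value outside its range is refused whole. The fingers move at their own pace and stop on an object; "squeeze" is the grip in N (left out, the last holds). Time passes only in rows, so rows that repeat a pose let the fingers close. It gives the time, the measured TCP pose, the force and the opening at its end, in the units of the state.
- readout.get_state(): the state, without advancing time (a new reading comes with each control period).
- camera(name): name is "side" or "top" or "wrist"; returns a dict with "pixels" (384x512x3 uint8, red, green, blue), "vfov" (degrees; the focal length in pixels is half the picture's height over the tangent of half this angle, whatever the lens; pixels are square), "cx", "cy" (the principal point, pixels), "rvec" (rotation vector, rad) and "tvec" (3), from world to camera coordinates, as OpenCV has them. Camera axes: x right, y down, z forward; pixel columns grow to the right and rows downward; lengths in m; the calibration is good to about 2 mm. A picture is of the moment at which its call begins. There is no depth.
- workorder.close_job(): hands the job in, once; it reports no verdict.
The state is a dict: "t": time; "qpos": joint angles; "joint_vel": joint speeds; "joint_efforts": joint torques, N m; "eef_pos": TCP position; "ee_rot": TCP orientation; "ft_force": force on the tool from outside, world axes, zero at the start; "wrist_torque": the same for the moment, N m; "gripper_width": finger opening in m.
Only numpy, scipy, OpenCV 4.12 (cv2) and the standard library are available. Lean on these libraries where they do the work, as an engineer would, in place of code of your own. Each camera call takes 0.05 s, during which the arm holds its last target.

## Working session

There is one attempt and no reset: what is moved stays moved. The work goes in short steps, Python scripts to look and compute and a tool call to move; the robot and the scene stay as the last step left them, time stands still between calls to the robot, and variables do not carry over. Pictures are saved under pics/ and viewed, and the job is handed in when it is done.

Besides the shell and the picture viewer there is one more tool, called by a JSON object that holds its "method" and its "body". arm_command: Moves the arm, as the interface text tells. Its arguments: {"type":"object","properties":{"moves":{"type":"array","items":{"type":"object","properties":{"gripper":{"type":"number"},"offset":{"type":"array","items":{"type":"number"}},"spin":{"type":"number"}}}},"squeeze":{"type":"number"}},"required":["moves"]}

```bash
mkdir -p pics; cat > h.py <<'E'
import numpy as np, cv2
from workcell import readout, camera, workorder, env
def K(c):
    f=c["pixels"].shape[0]/2/np.tan(np.radians(c["vfov"])/2)
    return np.array([[f,0,c["cx"]],[0,f,c["cy"]],[0,0,1.]])
def save(c,n,crop=None,s=1):
    im=c["pixels"][:,:,::-1]
    if crop: x0,y0,x1,y1=crop; im=im[y0:y1,x0:x1]
    cv2.imwrite("pics/"+n,cv2.resize(np.ascontiguousarray(im),None,fx=s,fy=s,interpolation=cv2.INTER_CUBIC))
def ray(c,uv):
    R=cv2.Rodrigues(np.array(c["rvec"],float))[0]; t=np.array(c["tvec"],float).ravel()
    d=R.T@np.linalg.inv(K(c))@np.array([uv[0],uv[1],1.]); o=-R.T@t
    return o,d/np.linalg.norm(d)
def onz(c,uv,z):
    o,d=ray(c,uv); return o+d*(z-o[2])/d[2]
def proj(c,p):
    return cv2.projectPoints(np.array(p,float).reshape(-1,3),np.array(c["rvec"],float),np.array(c["tvec"],float),K(c),None)[0].reshape(-1,2)
E
python3 - <<'E'
from h import *
import pickle
for n in ["side","top","wrist"]:
    c=camera(n); save(c,n+"0.png",s=1.5); pickle.dump(c,open(n+"0.pkl","wb"))
    R=cv2.Rodrigues(np.array(c["rvec"],float))[0]
    print(n,c["vfov"],c["cx"],c["cy"],-R.T@np.ravel(c["tvec"]),R[2])
print(readout.get_state(),env.grasp_offset)
E
```

```text
side 49.60028704288191 255.52244842331928 190.0090775164206 [-0.19081727 -1.02211545  0.55208543] [ 0.51268775  0.77136025 -0.377034  ]
top 49.86690356103058 250.68305458645025 195.17877795439497 [ 0.29625278 -0.02267502  1.17010382] [ 0.15540909  0.00132553 -0.98784931]
wrist 66.53960683561388 254.34107040027368 184.83455873327028 [0.07592641 0.54838237 0.3741069 ] [ 0.25372521 -0.07000544 -0.96473974]
{'t': 0.15, 'qpos': array([ 1.10823516e+00,  2.59222512e-01,  1.53578713e+00,  6.50090675e-06,
        1.34801948e+00, -2.02845450e-01]), 'joint_vel': array([-4.59483401e-05, -1.59338011e-03, -3.19229100e-03, -2.28679965e-04,
        5.43960542e-04, -1.01266032e-05]), 'joint_efforts': array([ 1.57709055e-03, -4.46389103e+01, -2.90818620e+01, -3.80251668e-04,
        8.20275134e-03, -2.02484813e-05]), 'eef_pos': array([0.14106606, 0.53120112, 0.23065831]), 'ee_rot': array([-3.14018691e+00, -2.95595160e-04,  2.88187529e+00]), 'ft_force': array([-0.77074102, -0.52141456, -0.51048026]), 'wrist_torque': array([ 0.06411996,  0.0609196 , -0.02335756]), 'gripper_width': 0.08543158047171497} 0.0187
```

View pics/top0.png

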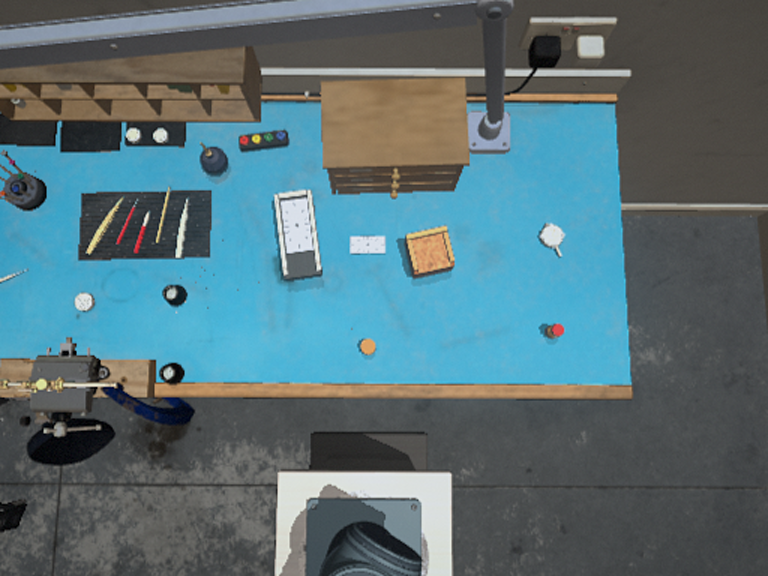

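View pics/side0.png

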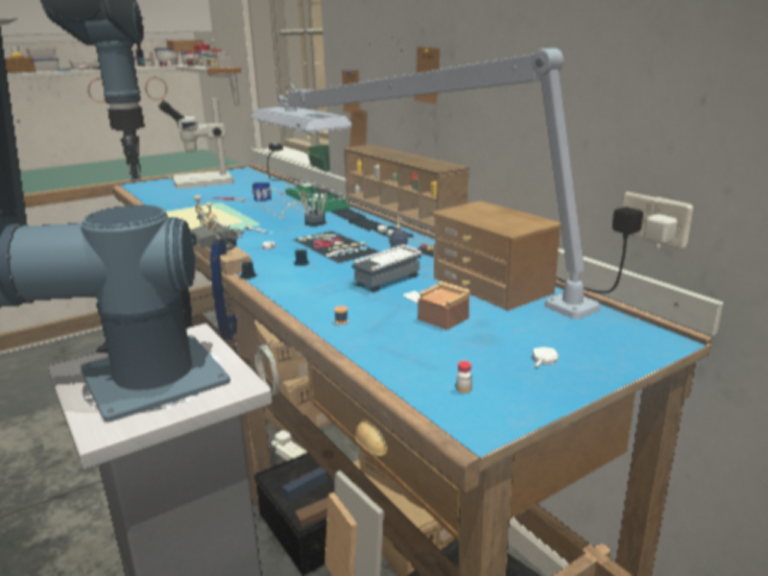

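View pics/wrist0.png

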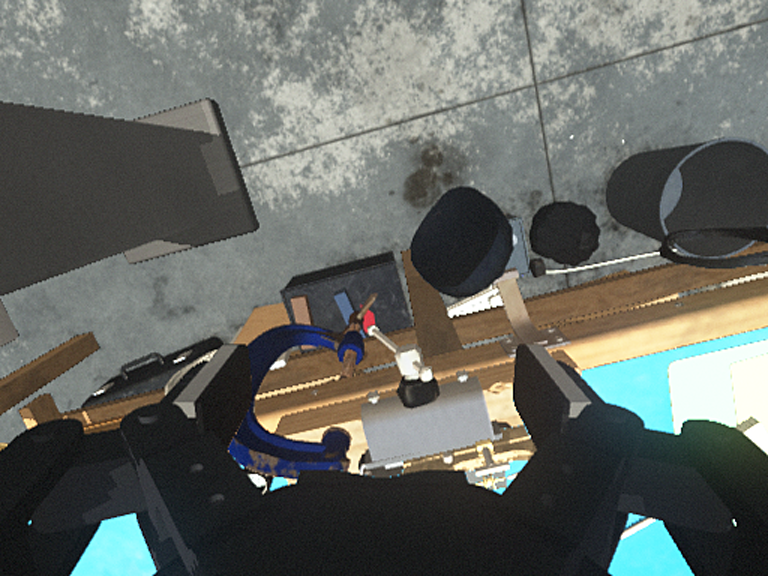

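The picture shows the bed at (297,235) in the 1.5x top view, with a plate between its strips. A smaller plate lies loose on the bench at (367,245), and the rest is at (430,250). The candidates for the dial are the plate on the bed and the loose one, so I'll confirm with an enlarged crop and a size measurement.

```bash
python3 - <<'E'
from h import *
import pickle
c=pickle.load(open("top0.pkl","rb"))
save(c,"topcrop.png",(175,118,310,192),5.8)
c2=pickle.load(open("side0.pkl","rb"))
save(c2,"sidecrop.png",(225,155,325,225),7)
for uv in [(276,192),(312,189),(321,275),(285,279)]: print(onz(c,(uv[0]/1.5,uv[1]/1.5),.055))
for uv in [(350,236),(385,236)]: print(onz(c,(uv[0]/1.5,uv[1]/1.5),.003))
E
```

```text
[0.66148246 0.16688576 0.055     ]
[0.66765774 0.09968094 0.055     ]
[0.50408432 0.07971582 0.055     ]
[0.49630669 0.14540918 0.055     ]
[0.59080156 0.02983466 0.003     ]
[ 0.59114898 -0.03789142  0.003     ]
```

View pics/topcrop.png

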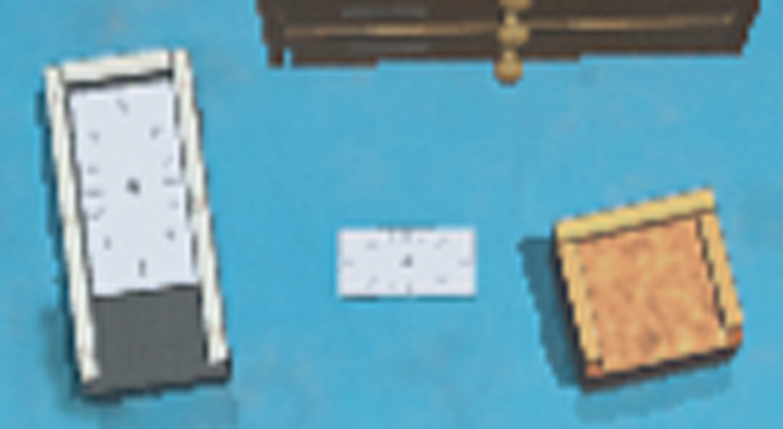

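View pics/sidecrop.png

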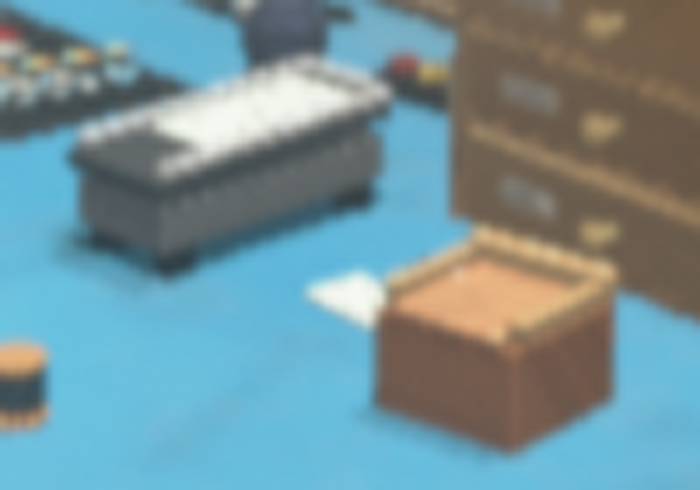

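The plate on the bed at (297,235) is the dial, since it is about 100x50 mm. The loose one at (367,245) measures about 67x33 mm, so it is the look-alike. Next I'll move the wrist camera over the bed.

```bash
cat >> h.py <<'E'
from scipy.spatial.transform import Rotation as Ro
def off(p,yaw=None):
    s=readout.get_state(); R=Ro.from_euler('xyz',s['ee_rot']).as_matrix()
    o=R.T@(np.array(p)-s['eef_pos'])*1000
    y=np.arctan2(R[1,0],R[0,0]); 
    sp=None if yaw is None else np.degrees(-((yaw-y+np.pi)%(2*np.pi)-np.pi))
    print("off",o.round(1),"spin",sp,"yaw",y)
E
python3 - <<'E'
from h import *
off([.141,.531,.28]); off([.63,.11,.27],3.27)
E
```

```text
off [  0.   -0.3 -49.3] spin None yaw 2.8818752882563814
off [-580.7 -281.6  -39.1] spin -22.237907907641006 yaw 2.8818752882563814
```

{"method": "arm_command", "body": {"moves": [{"gripper":1,"offset":[0,0,-40],"spin":0},{"gripper":1,"offset":[-55,-27,-40],"spin":0},{"gripper":1,"offset":[-110,-54,-40],"spin":-5},{"gripper":1,"offset":[-165,-81,-40],"spin":-10},{"gripper":0.5,"offset":[-220,-108,-40],"spin":-15},{"gripper":0.3,"offset":[-275,-135,-40],"spin":-20},{"gripper":0,"offset":[-330,-162,-40],"spin":-22},{"gripper":0,"offset":[-385,-189,-40],"spin":-22}]}}

```text
t: 1.15
eef_pos: [0.4658, 0.2481, 0.2707]
ee_rot: [-3.141, -0.001, -3.017]
ft_force: [0.9, 1.4, 1.4]
gripper_width: 0.0123
```

```bash
python3 - <<'E'
from h import *
print(readout.get_state())
off([.63,.11,.27],3.27)
E
```

```text
{'t': 1.15, 'qpos': array([ 2.78514496e-01,  1.95268848e-01,  1.52042533e+00, -8.17864058e-04,
        1.42695225e+00, -1.41664712e+00]), 'joint_vel': array([-0.83422715,  0.28136439, -0.34724959,  0.00297241,  0.0594534 ,
       -0.81891818]), 'joint_efforts': array([  3.07960309, -44.2046392 , -28.02641809,  -0.26026796,
         0.21280582,   0.91780996]), 'eef_pos': array([0.46579142, 0.24813414, 0.27067891]), 'ee_rot': array([-3.14063115e+00, -9.17062074e-04, -3.01711014e+00]), 'ft_force': array([0.89039352, 1.37663311, 1.41064575]), 'wrist_torque': array([ 0.04576018, -0.05242319,  0.02572733]), 'gripper_width': 0.012313283681599988}
off [-145.8 -157.5    0.7] spin -0.2248761283524592 yaw -3.0171101360284744
```

{"method": "arm_command", "body": {"moves": [{"gripper":0,"offset":[-40,-43,0],"spin":0},{"gripper":0,"offset":[-80,-86,0],"spin":0},{"gripper":0,"offset":[-120,-130,0],"spin":0},{"gripper":0,"offset":[-146,-158,0],"spin":0},{"gripper":0,"offset":[-146,-158,0],"spin":0},{"gripper":0,"offset":[-146,-158,0],"spin":0}]}}

```text
t: 1.9
eef_pos: [0.6297, 0.1097, 0.2701]
ee_rot: [-3.141, -0.002, -3.017]
ft_force: [-0.9, 1.0, -0.4]
gripper_width: -0.0001
```

```bash
python3 - <<'E'
from h import *
import pickle
s=readout.get_state(); print(s['eef_pos'],s['ee_rot'],s['ft_force'],s['qpos'])
c=camera("wrist"); pickle.dump(c,open("w1.pkl","wb")); save(c,"w1.png",s=1.5)
c=camera("top"); pickle.dump(c,open("t1.pkl","wb"))
E
```

```text
[0.62970876 0.10973853 0.27012831] [-3.14127521e+00 -2.36709396e-03 -3.01738889e+00] [-0.91734292  1.03562712 -0.43475821] [-1.34194950e-03  4.02933567e-01  1.23580413e+00 -6.12658018e-04
  1.50516368e+00 -1.69630153e+00]
```

View pics/w1.png

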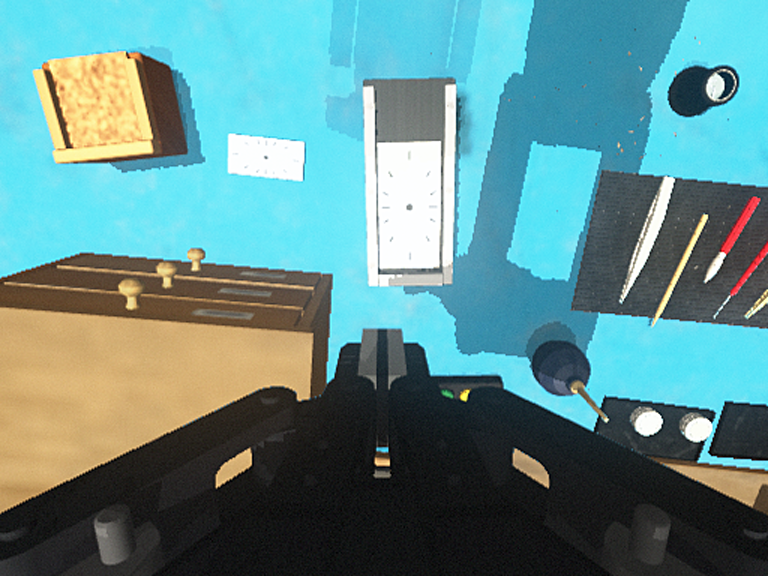

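```bash
python3 - <<'E'
from h import *
import pickle
c=pickle.load(open("w1.pkl","rb"))
save(c,"w1bed.png",(235,45,311,197),3.9)
save(c,"w1rest.png",(15,25,115,115),6)
E
```

```text
(no output)
```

View pics/w1bed.png

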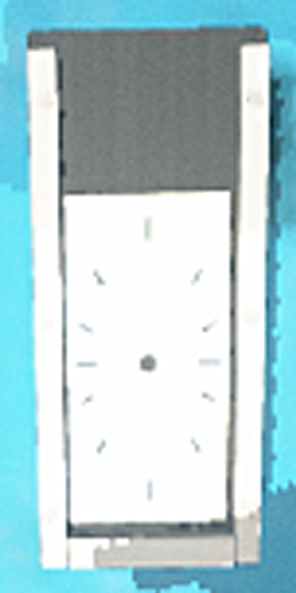

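View pics/w1rest.png

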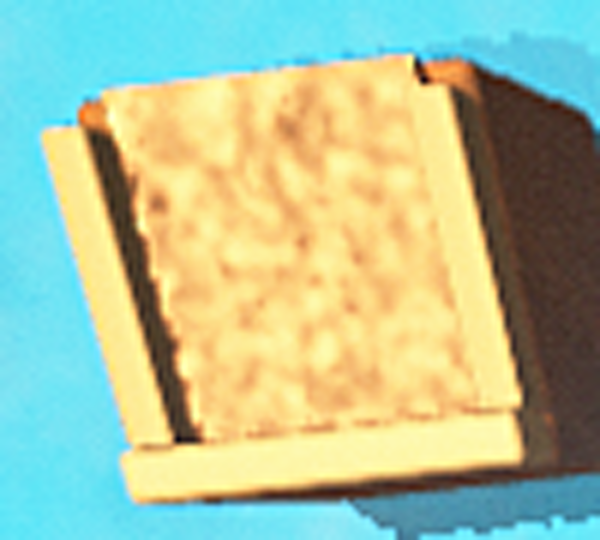

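```bash
python3 - <<'E'
from h import *
import pickle
c=pickle.load(open("w1.pkl","rb"))
P=lambda x,y,o=(235,45),s=3.9:((x+.5)/s-.5+o[0],(y+.5)/s-.5+o[1])
D=[(64,194),(231,191),(226,522),(69,522)]
for z in (.053,.057,.061):
    q=np.array([onz(c,P(*d),z) for d in D]); e=[np.linalg.norm(q[i]-q[(i+1)%4]) for i in range(4)]
    ax=(q[2]+q[3]-q[0]-q[1])/2
    print(z,np.round(e,4),q.mean(0).round(4),"yaw",np.arctan2(ax[1],ax[0]),q[:,:2].round(4).tolist())
z=.055
b=np.array([onz(c,P(*d),z-.002) for d in [(28,32),(266,30)]]); print("edge",b.round(4),np.linalg.norm(b[0]-b[1]),b.mean(0))
# stop bar top far corners? strips outer far
R=[(107,93),(412,58)]; far=[(200,441),(477,409)]
Pr=lambda d:P(*d,o=(15,25),s=6)
for z in (.050,.053,.056):
    q=np.array([onz(c,Pr(d),z) for d in [(78,104),(470,62)]]); print("rest edge",z,q.round(4)[:,:2].tolist(),np.linalg.norm(q[0]-q[1]))
    # end stop top far edge / near top edge (z+11)
    t=np.array([onz(c,Pr(d),z+.011) for d in [(122,452),(521,410)]]); print(" stop top near",t.round(4)[:,:2].tolist(),np.linalg.norm(t[0]-t[1]))
E
```

```text
0.053 [0.0504 0.103  0.0511 0.1021] [0.598  0.1278 0.053 ] yaw 0.13988162404816296 [[0.5507, 0.0956], [0.5437, 0.1456], [0.6456, 0.1603], [0.6519, 0.1095]]
0.057 [0.0499 0.1018 0.0505 0.101 ] [0.5976 0.1275 0.057 ] yaw 0.1398816240481632 [[0.5509, 0.0957], [0.5439, 0.1451], [0.6447, 0.1596], [0.6509, 0.1095]]
0.061 [0.0493 0.1007 0.05   0.0998] [0.5972 0.1272 0.061 ] yaw 0.13988162404816315 [[0.551, 0.0958], [0.5441, 0.1446], [0.6437, 0.159], [0.6499, 0.1094]]
edge [[0.5072 0.0798 0.053 ]
 [0.4981 0.1486 0.053 ]] 0.06944111884308202 [0.50261479 0.11418494 0.053     ]
rest edge 0.05 [[0.5253, -0.1638], [0.5088, -0.0898]] 0.0758372701426314
 stop top near [[0.588, -0.1521], [0.5707, -0.0755]] 0.07857464709980606
rest edge 0.053 [[0.5256, -0.1616], [0.5093, -0.0882]] 0.07521188908242088
 stop top near [[0.5878, -0.1499], [0.5706, -0.074]] 0.07790648982935522
rest edge 0.056 [[0.5259, -0.1594], [0.5097, -0.0866]] 0.07458650802221042
 stop top near [[0.5876, -0.1478], [0.5705, -0.0725]] 0.07723833255890437
```

```bash
python3 - <<'E'
from h import *
import pickle
a=pickle.load(open("w1.pkl","rb")); b=pickle.load(open("top0.pkl","rb"))
P=lambda x,y,o,s:((x+.5)/s-.5+o[0],(y+.5)/s-.5+o[1])
o1,d1=ray(a,P(148,363,(235,45),3.9)); o2,d2=ray(b,P(133,186,(175,118),5.8))
k=np.linalg.lstsq(np.c_[d1,-d2],o2-o1,rcond=None)[0]; print(o1+k[0]*d1,o2+k[1]*d2)
off([.6154,.1299,.072],.135)
for i in range(8):
    camera("wrist"); print(readout.get_state()['ft_force'].round(2))
E
```

```text
[0.59696884 0.12725327 0.06186626] [0.59724653 0.12646315 0.06183535]
off [ 11.2  21.1 198.8] spin 179.4632803940495 yaw -3.015960177873636
[ 0.04  0.3  -0.83]
[ 0.26 -0.34  0.4 ]
[-0.33 -0.69 -0.09]
[ 0.22  0.43 -0.13]
[ 0.35 -0.27  0.12]
[-0.34 -0.13 -0.14]
[ 0.36 -0.08 -0.2 ]
[ 0.54  0.64 -0.03]
```

{"method": "arm_command", "body": {"moves": [{"gripper":0,"offset":[5,10,50],"spin":-0.5},{"gripper":0,"offset":[11,21,100],"spin":-0.5},{"gripper":0,"offset":[11,21,150],"spin":-0.5},{"gripper":0,"offset":[11,21,180],"spin":-0.5},{"gripper":0,"offset":[11,21,195],"spin":-0.5},{"gripper":0,"offset":[11,21,198],"spin":-0.5},{"gripper":0,"offset":[11,21,198],"spin":-0.5}]}}

```text
t: 3.28
eef_pos: [0.6174, 0.129, 0.0741]
ee_rot: [-3.14, 0.001, -3.008]
ft_force: [0.7, -0.8, 0.3]
gripper_width: -0.0002
```

```bash
python3 - <<'E'
from h import *
c=camera("wrist"); save(c,"w2.png",s=1.5); c=camera("side"); save(c,"s2.png",(225,135,325,205),7)
s=readout.get_state(); print(s['eef_pos'],s['ft_force'])
off([.6154,.1299,.072],.135-np.pi)
E
```

```text
[0.617577   0.12904893 0.07450768] [ 0.83252665 -0.66331789  0.25063959]
off [2.  1.1 2.5] spin -0.08026571753392453 yaw -3.007993554637236
```

View pics/w2.png

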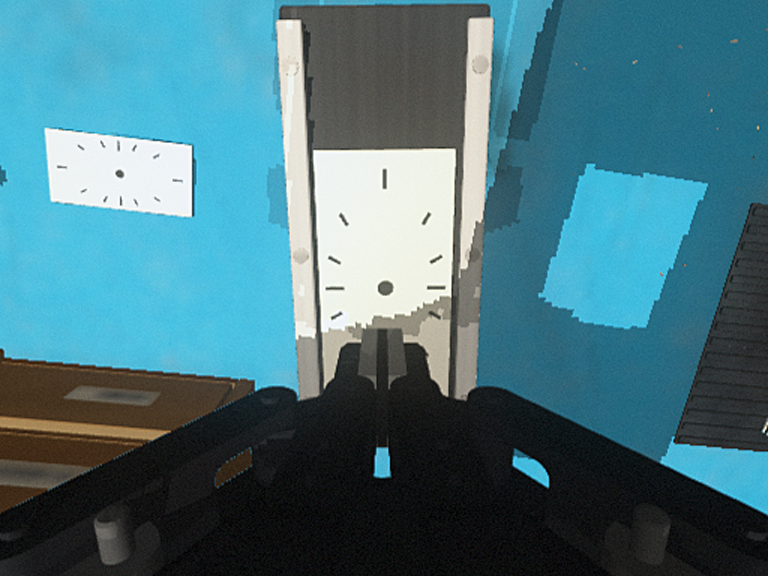

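View pics/s2.png

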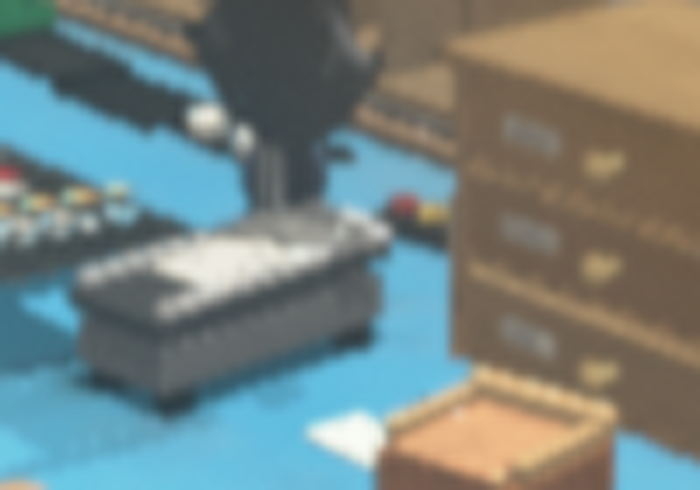

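The fingertips, at (380,340), are over the far half of the dial and centred. I'll go down in small steps.

{"method": "arm_command", "body": {"moves": [{"gripper":0,"offset":[1,1,2],"spin":0},{"gripper":0,"offset":[1,1,4],"spin":0},{"gripper":0,"offset":[1,1,6],"spin":0},{"gripper":0,"offset":[1,1,7.5],"spin":0},{"gripper":0,"offset":[1,1,7.5],"spin":0},{"gripper":0,"offset":[1,1,7.5],"spin":0}]}}

```text
t: 4.12
eef_pos: [0.6165, 0.1299, 0.067]
ee_rot: [-3.14, 0.002, -3.008]
ft_force: [0.7, -0.4, 0.1]
gripper_width: -0.0
```

```bash
cat > st.py <<'E'
from h import *
F=[]
for i in range(4):
    camera("side"); s=readout.get_state(); F.append(s['ft_force'])
print(s['t'],s['eef_pos'].round(5),np.mean(F,0).round(2),s['gripper_width'])
E
python3 st.py
```

```text
4.325 [0.61655 0.12991 0.0671 ] [-0.04 -0.46 -0.04] 4.1949282701929704e-05
```

{"method": "arm_command", "body": {"moves": [{"gripper":0,"offset":[0,0,0.7],"spin":0},{"gripper":0,"offset":[0,0,1.4],"spin":0},{"gripper":0,"offset":[0,0,2],"spin":0},{"gripper":0,"offset":[0,0,2.5],"spin":0},{"gripper":0,"offset":[0,0,2.5],"spin":0}]}}

```text
t: 4.95
eef_pos: [0.6165, 0.1299, 0.0645]
ee_rot: [-3.14, 0.002, -3.008]
ft_force: [-1.4, 0.4, 0.1]
gripper_width: 0.0
```

{"method": "arm_command", "body": {"moves": [{"gripper":0,"offset":[0,0,0.5],"spin":0},{"gripper":0,"offset":[0,0,0.9],"spin":0},{"gripper":0,"offset":[0,0,0.9],"spin":0}]}}

```text
t: 5.32
eef_pos: [0.6165, 0.1299, 0.0636]
ee_rot: [-3.14, 0.002, -3.008]
ft_force: [0.3, 0.0, -0.1]
gripper_width: 0.0001
```

```bash
python3 st.py
```

```text
5.525 [0.61652 0.12991 0.06362] [ 0.12  0.24 -0.16] -0.00048692816249480485
```

Position tracking is precise. I'll continue in 0.5 mm steps.

{"method": "arm_command", "body": {"moves": [{"gripper":0,"offset":[0,0,0.4],"spin":0},{"gripper":0,"offset":[0,0,0.8],"spin":0},{"gripper":0,"offset":[0,0,0.8],"spin":0}]}}

```text
t: 5.9
eef_pos: [0.6165, 0.1299, 0.0628]
ee_rot: [-3.14, 0.002, -3.008]
ft_force: [-0.6, -0.6, 0.1]
gripper_width: -0.0004
```

{"method": "arm_command", "body": {"moves": [{"gripper":0,"offset":[0,0,0.3],"spin":0},{"gripper":0,"offset":[0,0,0.6],"spin":0},{"gripper":0,"offset":[0,0,0.6],"spin":0}]}}

```text
t: 6.28
eef_pos: [0.6165, 0.1299, 0.0621]
ee_rot: [-3.14, 0.002, -3.008]
ft_force: [1.0, 0.4, 0.5]
gripper_width: 0.0
```

```bash
python3 st.py
```

```text
6.475 [0.61651 0.12989 0.06221] [ 0.37 -0.03 -0.4 ] -5.789920730865233e-06
```

{"method": "arm_command", "body": {"moves": [{"gripper":0,"offset":[0,0,0.3],"spin":0},{"gripper":0,"offset":[0,0,0.6],"spin":0},{"gripper":0,"offset":[0,0,0.6],"spin":0}]}}

```text
t: 6.85
eef_pos: [0.6165, 0.1299, 0.0615]
ee_rot: [-3.14, 0.002, -3.008]
ft_force: [0.5, 0.3, 0.5]
gripper_width: -0.0002
```

{"method": "arm_command", "body": {"moves": [{"gripper":0,"offset":[0,0,0.3],"spin":0},{"gripper":0,"offset":[0,0,0.3],"spin":0}]}}

```text
t: 7.1
eef_pos: [0.6164, 0.1299, 0.0612]
ee_rot: [-3.14, 0.002, -3.008]
ft_force: [-0.4, 0.5, 0.1]
gripper_width: -0.0001
```

{"method": "arm_command", "body": {"moves": [{"gripper":0,"offset":[0,0,0.3],"spin":0},{"gripper":0,"offset":[0,0,0.3],"spin":0}]}}

```text
t: 7.35
eef_pos: [0.6164, 0.1299, 0.0609]
ee_rot: [-3.14, 0.002, -3.008]
ft_force: [0.0, -1.0, 0.0]
gripper_width: -0.0001
```

```bash
python3 st.py
```

```text
7.55 [0.61646 0.12988 0.06091] [ 0.06 -0.26 -0.59] 7.350932799185864e-06
```

{"method": "arm_command", "body": {"moves": [{"gripper":0,"offset":[0,0,0.4],"spin":0},{"gripper":0,"offset":[0,0,0.4],"spin":0}]}}

```text
t: 7.8
eef_pos: [0.6164, 0.1299, 0.0605]
ee_rot: [-3.14, 0.002, -3.008]
ft_force: [-0.3, 0.4, 0.1]
gripper_width: 0.0003
```

```bash
python3 st.py
```

```text
8.0 [0.61645 0.12989 0.06049] [ 0.22 -0.27  0.45] 9.467252464826304e-05
```

{"method": "arm_command", "body": {"moves": [{"gripper":0,"offset":[0,0,0.4],"spin":0},{"gripper":0,"offset":[0,0,0.4],"spin":0}]}}

```text
t: 8.25
eef_pos: [0.6164, 0.1299, 0.06]
ee_rot: [-3.14, 0.002, -3.008]
ft_force: [0.8, -0.5, 0.6]
gripper_width: 0.0001
```

```bash
python3 st.py
```

```text
8.45 [0.61648 0.1299  0.0601 ] [-0.14 -0.59  0.82] 2.8550323511269937e-05
```

{"method": "arm_command", "body": {"moves": [{"gripper":0,"offset":[0,0,0.3],"spin":0},{"gripper":0,"offset":[0,0,0.3],"spin":0}]}}

```text
t: 8.7
eef_pos: [0.6164, 0.1299, 0.0598]
ee_rot: [-3.14, 0.002, -3.008]
ft_force: [1.2, 0.6, -0.4]
gripper_width: -0.0002
```

```bash
python3 st.py
```

```text
8.9 [0.61646 0.1299  0.0598 ] [ 0.51 -0.53  0.06] -9.89911623573078e-05
```

{"method": "arm_command", "body": {"moves": [{"gripper":0,"offset":[0,0,0.4],"spin":0},{"gripper":0,"offset":[0,0,0.4],"spin":0}]}}

```text
t: 9.15
eef_pos: [0.6164, 0.1299, 0.0594]
ee_rot: [-3.14, 0.002, -3.008]
ft_force: [-0.0, 0.9, 0.1]
gripper_width: -0.0002
```

{"method": "arm_command", "body": {"moves": [{"gripper":0,"offset":[0,0,0.3],"spin":0},{"gripper":0,"offset":[0,0,0.3],"spin":0}]}}

```text
t: 9.4
eef_pos: [0.6165, 0.1299, 0.0592]
ee_rot: [-3.14, 0.002, -3.008]
ft_force: [0.1, -0.9, 0.2]
gripper_width: -0.0001
```

```bash
python3 st.py
```

```text
9.6 [0.61648 0.12987 0.05917] [-0.16  0.02  0.89] 1.2720725994188322e-05
```

{"method": "arm_command", "body": {"moves": [{"gripper":0,"offset":[0,0,0.3],"spin":0},{"gripper":0,"offset":[0,0,0.3],"spin":0}]}}

```text
t: 9.85
eef_pos: [0.6165, 0.1299, 0.0591]
ee_rot: [-3.14, 0.002, -3.008]
ft_force: [0.1, -0.4, 3.3]
gripper_width: -0.0
```

```bash
python3 st.py
```

```text
10.05 [0.61658 0.12989 0.05912] [-1.55 -0.04  3.67] -0.00014272063594790769
```

Contact is at z = 0.0591 with about 3.5 N. I'll slide a first short stretch to learn the slope.

{"method": "arm_command", "body": {"moves": [{"gripper":0,"offset":[0,0,0.3],"spin":0},{"gripper":0,"offset":[3,0,0.3],"spin":0},{"gripper":0,"offset":[6,0,0.3],"spin":0},{"gripper":0,"offset":[6,0,0.3],"spin":0}]}}

```text
t: 10.55
eef_pos: [0.6106, 0.1291, 0.059]
ee_rot: [-3.14, 0.003, -3.008]
ft_force: [-0.3, 0.1, 4.1]
gripper_width: -0.0001
```

```bash
sed -i 's/camera("side")/c=camera("wrist")/' st.py; echo 'save(c,"sl%d.png"%int(s["t"]*100),s=1.5); print(int(s["t"]*100))'>>st.py; python3 st.py
```

```text
10.75 [0.61057 0.12909 0.05897] [-0.35 -0.11  5.43] 0.00010643170240840928
1075
```

View pics/sl1075.png

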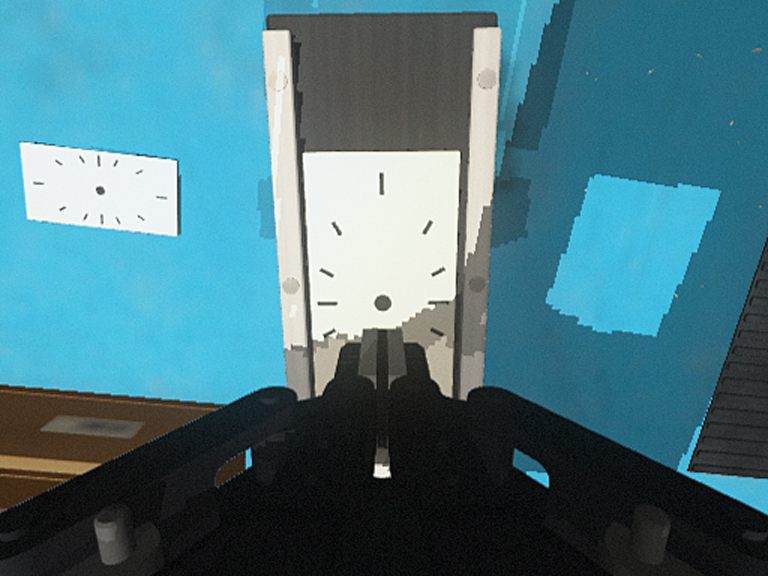

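{"method": "arm_command", "body": {"moves": [{"gripper":0,"offset":[3,0,0.3],"spin":0},{"gripper":0,"offset":[6,0,0.3],"spin":0},{"gripper":0,"offset":[9,0,0.3],"spin":0},{"gripper":0,"offset":[10,0,0.3],"spin":0},{"gripper":0,"offset":[10,0,0.3],"spin":0}]}}

```text
t: 11.38
eef_pos: [0.6005, 0.1277, 0.0588]
ee_rot: [-3.14, 0.002, -3.008]
ft_force: [0.9, 0.6, 5.8]
gripper_width: 0.0003
```

```bash
python3 st.py
```

```text
11.575 [0.60054 0.12773 0.05884] [0.45 0.32 6.36] 0.0002187804569233692
1157
```

{"method": "arm_command", "body": {"moves": [{"gripper":0,"offset":[3,0,0.2],"spin":0},{"gripper":0,"offset":[6,0,0.2],"spin":0},{"gripper":0,"offset":[9,0,0.2],"spin":0},{"gripper":0,"offset":[12,0,0.25],"spin":0},{"gripper":0,"offset":[15,0,0.25],"spin":0},{"gripper":0,"offset":[15,0,0.25],"spin":0}]}}

```text
t: 12.32
eef_pos: [0.5852, 0.1256, 0.0586]
ee_rot: [-3.14, 0.002, -3.008]
ft_force: [-0.3, -0.5, 5.6]
gripper_width: -0.0001
```

```bash
python3 st.py
```

```text
12.525 [0.58517 0.12565 0.05859] [-0.19  0.13  6.39] 0.00016575757075939468
1252
```

View pics/sl1252.png

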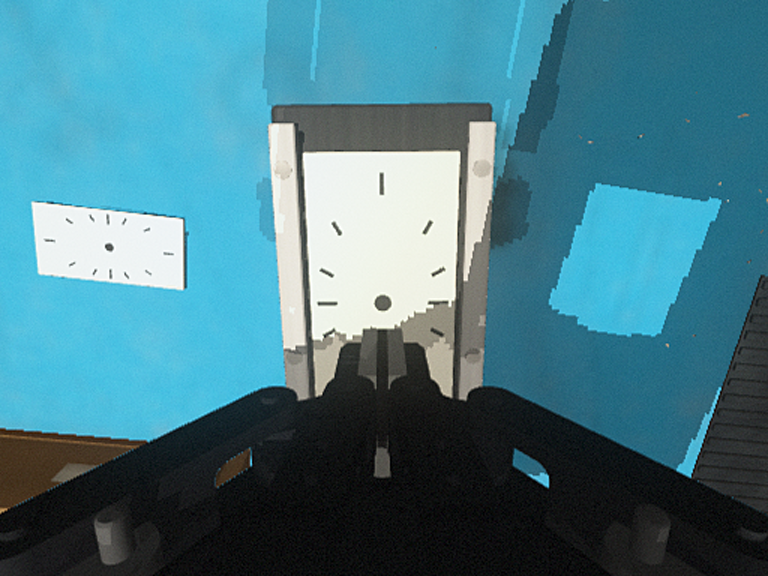

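The dial follows the fingers without slipping: its near edge holds at row 151 while the bed edge moved from row 14 to row 105. I'll continue.

{"method": "arm_command", "body": {"moves": [{"gripper":0,"offset":[3,0,0.15],"spin":0},{"gripper":0,"offset":[6,0,0.15],"spin":0},{"gripper":0,"offset":[9,0,0.2],"spin":0},{"gripper":0,"offset":[12,0,0.2],"spin":0},{"gripper":0,"offset":[15,0,0.25],"spin":0},{"gripper":0,"offset":[18,0,0.25],"spin":0},{"gripper":0,"offset":[18,0,0.25],"spin":0}]}}

```text
t: 13.4
eef_pos: [0.5668, 0.1232, 0.0583]
ee_rot: [-3.14, 0.001, -3.008]
ft_force: [-1.0, 0.2, 4.8]
gripper_width: 0.0001
```

```bash
python3 st.py
```

```text
13.6 [0.56677 0.12322 0.05831] [-0.12 -0.17  6.44] 0.0002741204462723694
1360
```

{"method": "arm_command", "body": {"moves": [{"gripper":0,"offset":[3,0,0.15],"spin":0},{"gripper":0,"offset":[6,0,0.15],"spin":0},{"gripper":0,"offset":[9,0,0.2],"spin":0},{"gripper":0,"offset":[12,0,0.2],"spin":0},{"gripper":0,"offset":[15,0,0.25],"spin":0},{"gripper":0,"offset":[18,0,0.25],"spin":0},{"gripper":0,"offset":[18,0,0.25],"spin":0}]}}

```text
t: 14.48
eef_pos: [0.5484, 0.1208, 0.058]
ee_rot: [-3.14, -0.0, -3.008]
ft_force: [0.3, 0.6, 6.5]
gripper_width: 0.0002
```

```bash
python3 st.py
```

```text
14.675 [0.54834 0.12078 0.05801] [-0.25 -0.13  6.43] 1.0024530111574321e-05
1467
```

{"method": "arm_command", "body": {"moves": [{"gripper":0,"offset":[3,0,0.15],"spin":0},{"gripper":0,"offset":[6,0,0.15],"spin":0},{"gripper":0,"offset":[9,0,0.15],"spin":0},{"gripper":0,"offset":[11.5,0,0.15],"spin":0},{"gripper":0,"offset":[11.5,0,0.15],"spin":0}]}}

```text
t: 15.3
eef_pos: [0.5364, 0.1192, 0.0578]
ee_rot: [-3.14, -0.001, -3.008]
ft_force: [-0.5, 0.8, 6.1]
gripper_width: -0.0001
```

```bash
python3 st.py
```

```text
15.5 [0.53644 0.11917 0.05783] [ 0.21 -0.36  6.25] 0.00018832692033728818
1550
```

Now lift off gently and look.

{"method": "arm_command", "body": {"moves": [{"gripper":0,"offset":[0,0,-1],"spin":0},{"gripper":0,"offset":[0,0,-3],"spin":0},{"gripper":0,"offset":[0,0,-20],"spin":0},{"gripper":0,"offset":[0,0,-60],"spin":0},{"gripper":0,"offset":[0,0,-100],"spin":0},{"gripper":0,"offset":[0,0,-120],"spin":0},{"gripper":0,"offset":[0,0,-120],"spin":0},{"gripper":0,"offset":[0,0,-120],"spin":0}]}}

```text
t: 16.5
eef_pos: [0.5356, 0.1193, 0.1765]
ee_rot: [-3.141, -0.004, -3.008]
ft_force: [-0.7, -0.1, -0.9]
gripper_width: -0.0002
```

```bash
python3 - <<'E'
from h import *
import pickle
c=camera("wrist"); pickle.dump(c,open("w3.pkl","wb")); save(c,"w3.png",s=1.5)
s=readout.get_state(); print(s['t'],s['eef_pos'],s['ee_rot'],s['ft_force'])
c=camera("top"); pickle.dump(c,open("t3.pkl","wb"))
E
```

```text
16.55 [0.53548736 0.11933388 0.17617768] [-3.1406188  -0.00450962 -3.0077026 ] [-0.38960251 -1.04802315 -0.69339283]
```

View pics/w3.png

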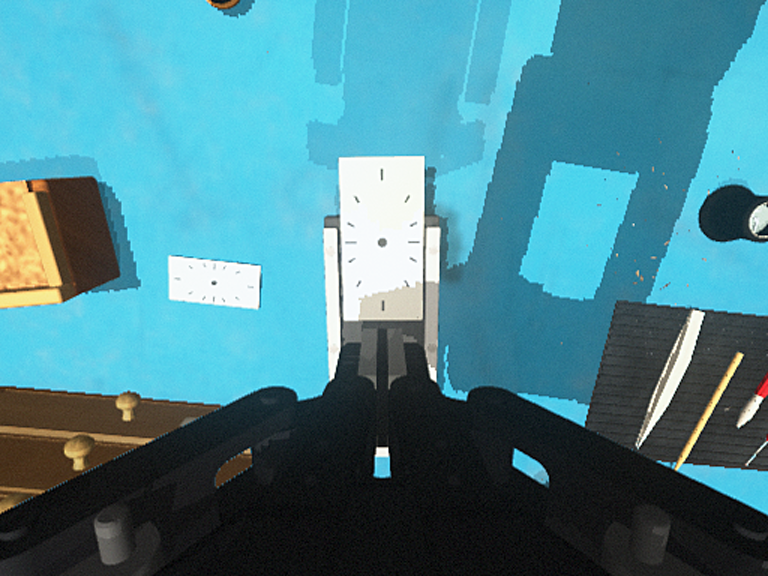

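The dial now overhangs by about a third: its near edge is at row 156, the bed edge at row 217 and its far end at row 321. I'll measure this.

```bash
python3 - <<'E'
from h import *
import pickle
c=pickle.load(open("w3.pkl","rb"))
save(c,"w3c.png",(210,95,305,220),4.7)
q=np.array([onz(c,((x+.5)/1.5-.5,(y+.5)/1.5-.5),z) for x,y,z in [(339,157,.0575),(424.5,155.5,.0575),(423,320.5,.059),(341,322,.059)]])
ax=(q[2]+q[3]-q[0]-q[1])/2; yaw=np.arctan2(ax[1],ax[0]); u=np.array([np.cos(yaw),np.sin(yaw)])
print(q.round(4),q.mean(0),np.linalg.norm(ax),yaw)
e=np.array([onz(c,((x+.5)/1.5-.5,(y+.5)/1.5-.5),.0545) for x,y in [(324,218),(440,216)]]); print(e)
print("overhang",(e.mean(0)-(q[0]+q[1])/2)[:2]@u)
E
```

```text
[[0.4712 0.0855 0.0575]
 [0.4638 0.1343 0.0575]
 [0.5633 0.1491 0.059 ]
 [0.5712 0.0978 0.059 ]] [0.51737765 0.116658   0.05825   ] 0.10072599109961419 0.13491885119301206
[[0.50778984 0.08005023 0.0545    ]
 [0.49725338 0.14938209 0.0545    ]]
overhang 0.03537518827930832
```

View pics/w3c.png

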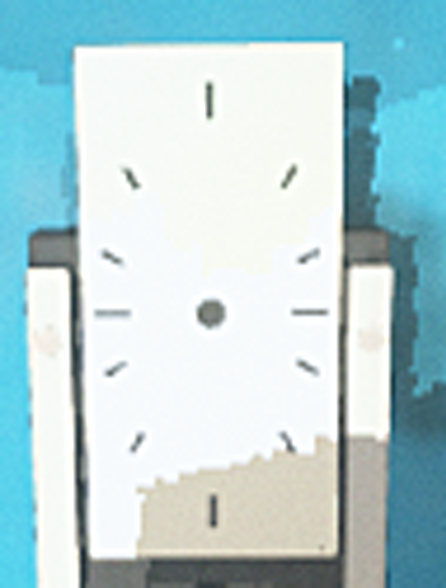

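```bash
python3 - <<'E'
from h import *
off([.4843,.1122,.033],.135-np.pi)
E
```

```text
off [ 5.110e+01 -1.000e-01  1.434e+02] spin -0.06498206780428716 yaw -3.0077268046277323
```

{"method": "arm_command", "body": {"moves": [{"gripper":1,"offset":[25,0,0],"spin":0},{"gripper":1,"offset":[51,0,20],"spin":0},{"gripper":1,"offset":[51,0,50],"spin":0},{"gripper":1,"offset":[51,0,70],"spin":0},{"gripper":1,"offset":[51,0,70],"spin":0},{"gripper":1,"offset":[51,0,70],"spin":0}], "squeeze": 25}}

```text
t: 17.35
eef_pos: [0.4849, 0.1124, 0.1065]
ee_rot: [-3.141, -0.005, -3.008]
ft_force: [0.8, 0.3, 0.5]
gripper_width: 0.0855
```

```bash
python3 st.py; ls -t pics|head -1; python3 -c "
from h import *
off([.4843,.1122,.033],.135-np.pi)"
```

```text
17.55 [0.48527 0.11244 0.10715] [-0.07 -0.2  -0.04] 0.08537095908524146
1755
sl1755.png
off [ 0.8 -0.  74.1] spin -0.06284093959170808 yaw -3.0076894348907155
```

View pics/sl1755.png

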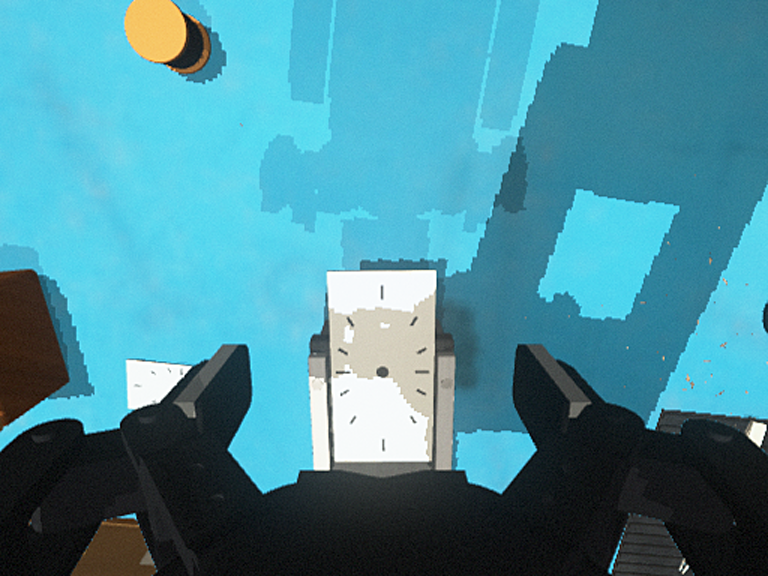

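The dial is centred: the finger tips at columns 248 and 515 have their middle at 381.5, and the dial's axis is at 382. I'll descend around the overhang.

{"method": "arm_command", "body": {"moves": [{"gripper":1,"offset":[1,0,15],"spin":0},{"gripper":1,"offset":[1,0,30],"spin":0},{"gripper":1,"offset":[1,0,45],"spin":0},{"gripper":1,"offset":[1,0,58],"spin":0},{"gripper":1,"offset":[1,0,68],"spin":0},{"gripper":1,"offset":[1,0,74],"spin":0},{"gripper":1,"offset":[1,0,74],"spin":0},{"gripper":1,"offset":[1,0,74],"spin":0}]}}

```text
t: 18.55
eef_pos: [0.4845, 0.1122, 0.0335]
ee_rot: [-3.14, -0.002, -3.008]
ft_force: [0.2, -0.9, 0.7]
gripper_width: 0.0856
```

```bash
python3 st.py; python3 -c "
from h import *
c=camera('side'); save(c,'s4.png',(215,145,325,215),6.5)"
```

```text
18.75 [0.48438 0.11221 0.03354] [0.3  0.31 0.21] 0.08557933718520253
1875
```

```bash
cp $(ls -t pics/sl*|head -1) pics/w4.png
```

```text
(no output)
```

View pics/w4.png

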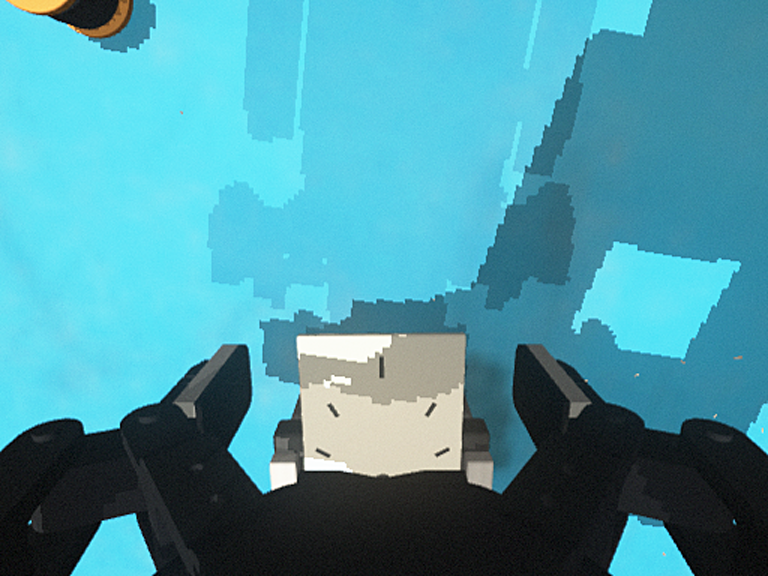

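View pics/s4.png

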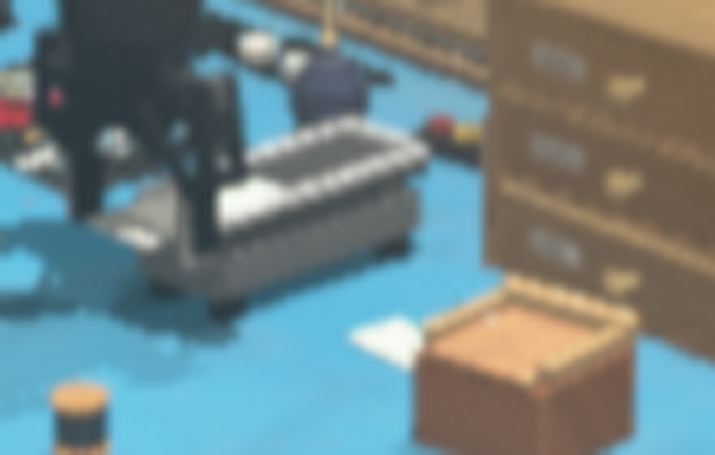

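Dial sits between the fingers with clearance on both sides (finger tips at 248 and 515, dial edges at 297 and 466). Close most of the way first, then check.

{"method": "arm_command", "body": {"moves": [{"gripper":0.64,"offset":[0,0,0],"spin":0},{"gripper":0.64,"offset":[0,0,0],"spin":0},{"gripper":0.64,"offset":[0,0,0],"spin":0}], "squeeze": 22}}

```text
t: 19.18
eef_pos: [0.4843, 0.1122, 0.0335]
ee_rot: [-3.14, -0.002, -3.008]
ft_force: [-0.3, 0.2, 0.4]
gripper_width: 0.0546
```

```bash
python3 st.py; cp $(ls -t pics/sl*|head -1) pics/w5.png
```

```text
19.375 [0.48432 0.11221 0.03346] [ 0.08  0.31 -0.34] 0.05455968294281001
1937
```

View pics/w5.png

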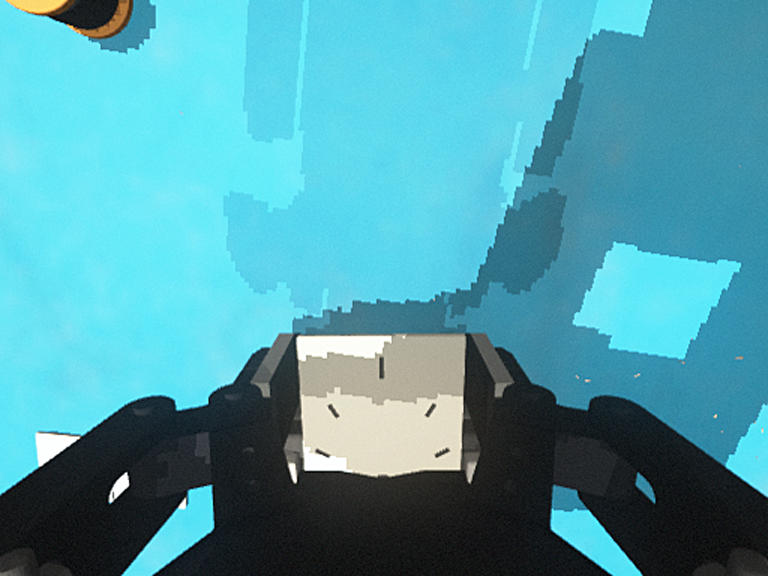

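The gap is the same on both sides. Close.

{"method": "arm_command", "body": {"moves": [{"gripper":0.6,"offset":[0,0,0],"spin":0},{"gripper":0.58,"offset":[0,0,0],"spin":0},{"gripper":0.54,"offset":[0,0,0],"spin":0},{"gripper":0.5,"offset":[0,0,0],"spin":0},{"gripper":0.5,"offset":[0,0,0],"spin":0}], "squeeze": 30}}

```text
t: 20.0
eef_pos: [0.4843, 0.1122, 0.0335]
ee_rot: [-3.14, -0.002, -3.008]
ft_force: [-0.5, -0.1, 2.2]
gripper_width: 0.0493
```

```bash
python3 st.py
```

```text
20.2 [0.48429 0.11221 0.03352] [-0.61  0.14  2.53] 0.04910419623958776
2020
```

{"method": "arm_command", "body": {"moves": [{"gripper":0.5,"offset":[0,0,-1],"spin":0},{"gripper":0.5,"offset":[0,0,-3],"spin":0},{"gripper":0.5,"offset":[0,0,-8],"spin":0},{"gripper":0.5,"offset":[0,0,-18],"spin":0},{"gripper":0.5,"offset":[0,0,-33],"spin":0},{"gripper":0.5,"offset":[0,0,-48],"spin":0},{"gripper":0.5,"offset":[0,0,-60],"spin":0},{"gripper":0.5,"offset":[0,0,-60],"spin":0}]}}

```text
t: 21.2
eef_pos: [0.4854, 0.1123, 0.0949]
ee_rot: [-3.14, 0.0, -3.008]
ft_force: [-0.5, 0.6, -0.2]
gripper_width: 0.0491
```

```bash
python3 st.py; cp $(ls -t pics/sl*|head -1) pics/w6.png;  python3 -c "
from h import *
c=camera('side'); save(c,'s6.png',(205,125,325,215),6)"
```

```text
21.4 [0.48393 0.11229 0.093  ] [-0.01  0.13 -1.01] 0.04904887205667175
2140
```

View pics/w6.png

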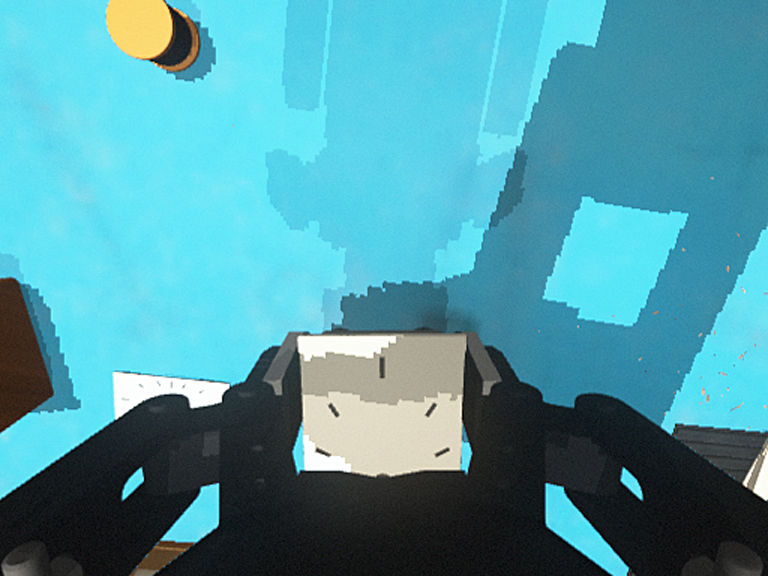

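View pics/s6.png

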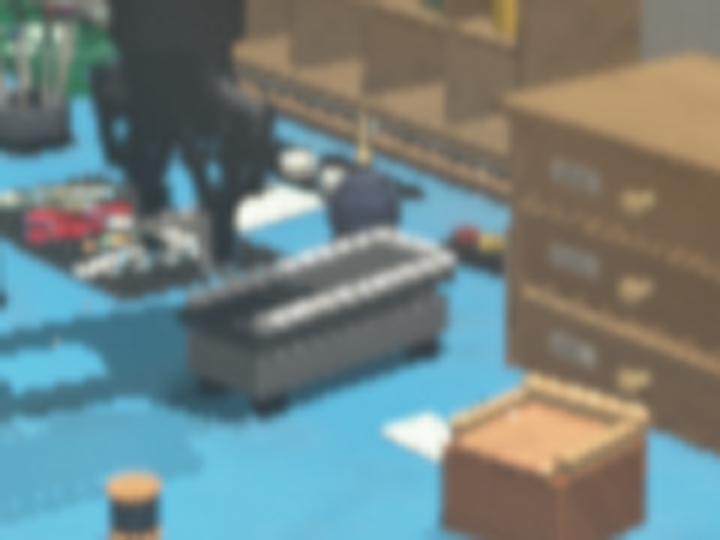

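The dial is held level: its near edge is still at row 334. Next I'll measure the rest from the saved top and wrist views.

```bash
python3 - <<'E'
from h import *
import pickle
save(pickle.load(open("t3.pkl","rb")),"t3rest.png",(262,142,312,192),12)
save(pickle.load(open("w1.pkl","rb")),"w1rest2.png",(15,25,115,115),8)
E
```

```text
(no output)
```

View pics/t3rest.png

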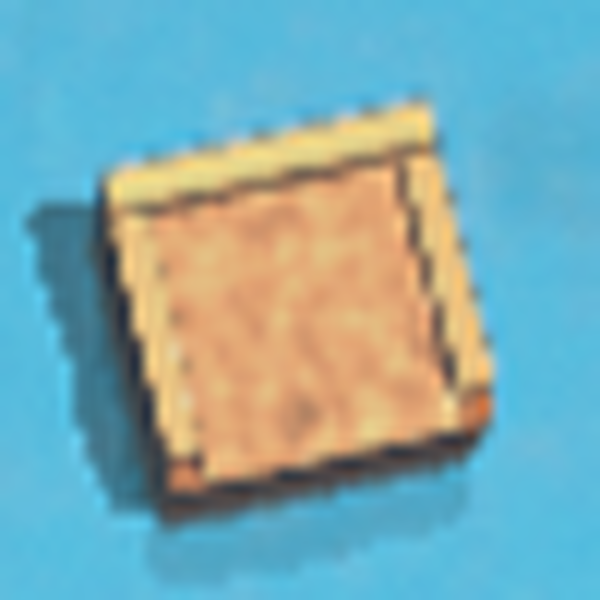

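View pics/w1rest2.png

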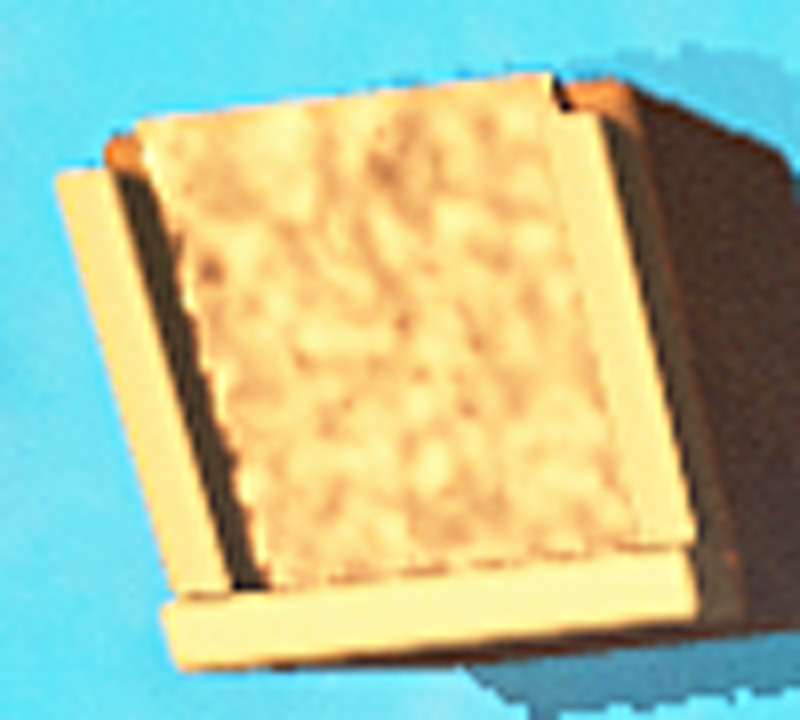

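```bash
python3 - <<'E'
from h import *
import pickle
a=pickle.load(open("w1.pkl","rb")); b=pickle.load(open("t3.pkl","rb"))
P=lambda d,o,s:((d[0]+.5)/s-.5+o[0],(d[1]+.5)/s-.5+o[1])
for n,pa,pb in [("stop n -y",(162,605),(437,143)),("stop n +y",(692,547),(115,212)),("stop f -y",(182,670),(430,100)),("stop f +y",(697,615),(103,178)),("cheek -y out",(57,178),(492,382)),("cork +y",(550,75),(203,487)),("block -y",(107,140),(490,420))]:
    o1,d1=ray(a,P(pa,(15,25),8)); o2,d2=ray(b,P(pb,(262,142),12))
    k=np.linalg.lstsq(np.c_[d1,-d2],o2-o1,rcond=None)[0]; p,q=o1+k[0]*d1,o2+k[1]*d2
    print(n,((p+q)/2).round(4),(np.linalg.norm(p-q)*1000).round(1))
E
```

```text
stop n -y [ 0.588  -0.1511  0.0624] 0.5
stop n +y [ 0.5712 -0.0768  0.0597] 1.0
stop f -y [ 0.5975 -0.1494  0.0621] 0.9
stop f +y [ 0.5796 -0.0744  0.0621] 1.1
cheek -y out [ 0.5322 -0.1631  0.0603] 0.2
cork +y [ 0.5092 -0.0978  0.0541] 1.5
block -y [ 0.5254 -0.1639  0.0494] 0.1
```

```bash
python3 - <<'E'
from h import *
y=.222;u=np.array([np.cos(y),np.sin(y)]);S=np.array([.5793,-.1132])
p=S-.0834*u-.010*u; print(p)
off([*p,.095],y-np.pi)
E
```

```text
[ 0.48819213 -0.1337649 ]
off [  28.6 -244.4   -1.7] spin -5.050465065630947 yaw -3.0077398977420047
```

{"method": "arm_command", "body": {"moves": [{"gripper":0.5,"offset":[2,-20,-3],"spin":0},{"gripper":0.5,"offset":[6,-55,-3],"spin":-1},{"gripper":0.5,"offset":[11,-95,-3],"spin":-2},{"gripper":0.5,"offset":[16,-135,-3],"spin":-3},{"gripper":0.5,"offset":[20,-175,-3],"spin":-4},{"gripper":0.5,"offset":[24,-210,-3],"spin":-5},{"gripper":0.5,"offset":[28,-235,-3],"spin":-5},{"gripper":0.5,"offset":[28.5,-244.5,-3],"spin":-5}]}}

```text
t: 22.45
eef_pos: [0.4881, -0.1351, 0.0958]
ee_rot: [-3.141, -0.004, -2.922]
ft_force: [0.4, -0.4, -1.0]
gripper_width: 0.0492
```

{"method": "arm_command", "body": {"moves": [{"gripper":0.5,"offset":[0,0,0],"spin":0},{"gripper":0.5,"offset":[0,0,0],"spin":0},{"gripper":0.5,"offset":[0,0,0],"spin":0}]}}

```text
t: 22.82
eef_pos: [0.488, -0.134, 0.0957]
ee_rot: [3.141, -0.005, -2.921]
ft_force: [-0.1, -0.3, -1.9]
gripper_width: 0.0489
```

```bash
python3 st.py; cp $(ls -t pics/sl*|head -1) pics/w7.png;  python3 -c "
from h import *
import pickle
y=.222;u=np.array([np.cos(y),np.sin(y)]);S=np.array([.5793,-.1132])
off([*(S-.0884*u),.04],y-np.pi)
c=camera('side'); save(c,'s7.png',(245,145,365,235),6); pickle.dump(c,open('s7.pkl','wb'))
c=camera('top'); save(c,'t7.png',(242,132,332,222),7)"
```

```text
23.025 [ 0.4881  -0.13455  0.09587] [-0.37  0.1  -0.64] 0.04894915288346991
2302
off [-5.5  0.8 55.8] spin -0.11578196314251712 yaw -2.921613430061053
```

View pics/w7.png

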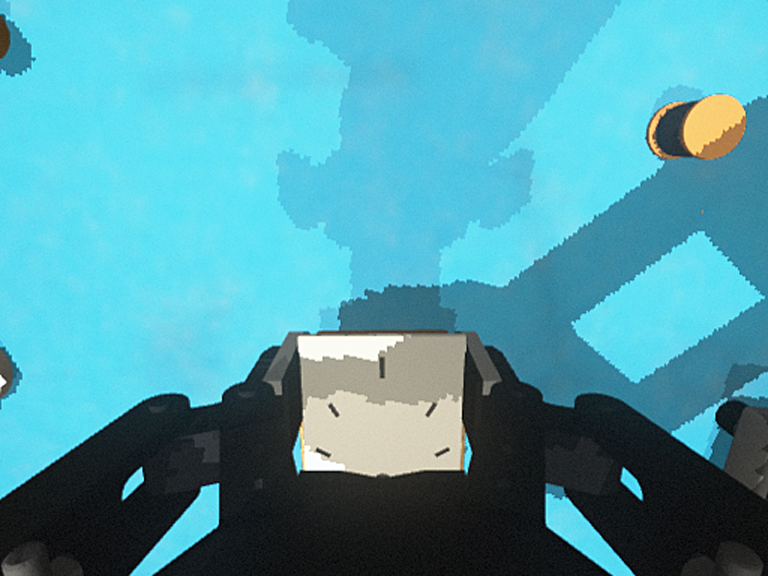

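View pics/s7.png

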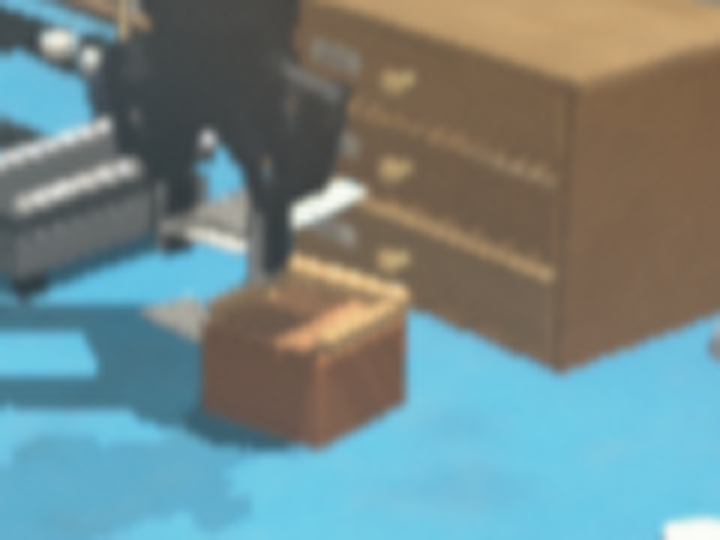

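View pics/t7.png

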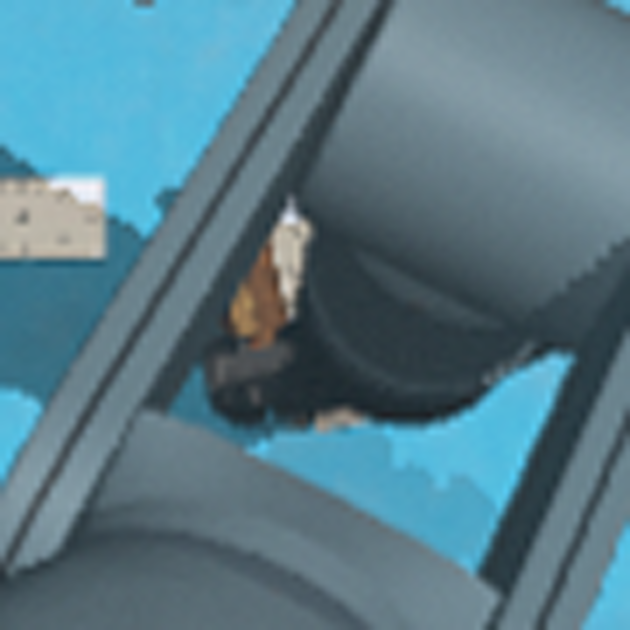

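{"method": "arm_command", "body": {"moves": [{"gripper":0.5,"offset":[0,1,15],"spin":0},{"gripper":0.5,"offset":[0,1,30],"spin":0},{"gripper":0.5,"offset":[-2,1,40],"spin":0},{"gripper":0.5,"offset":[-3,1,48],"spin":0},{"gripper":0.5,"offset":[-3,1,53],"spin":0},{"gripper":0.5,"offset":[-3,1,55],"spin":0},{"gripper":0.5,"offset":[-3,1,55],"spin":0}]}}

```text
t: 24.0
eef_pos: [0.4907, -0.1333, 0.0409]
ee_rot: [-3.141, -0.004, -2.922]
ft_force: [0.0, 0.7, -0.8]
gripper_width: 0.0489
```

```bash
python3 st.py; cp $(ls -t pics/sl*|head -1) pics/w8.png;  python3 -c "
from h import *
y=.222;u=np.array([np.cos(y),np.sin(y)]);S=np.array([.5793,-.1132])
off([*(S-.0884*u),.0375],y-np.pi)
c=camera('side'); save(c,'s8.png',(245,145,345,220),7)"
```

```text
24.2 [ 0.4908  -0.13335  0.04118] [ 0.12 -0.17 -0.8 ] 0.04882534994576156
2420
off [-2.4  0.2  3.7] spin -0.1379806835299979 yaw -2.922000870821544
```

View pics/w8.png

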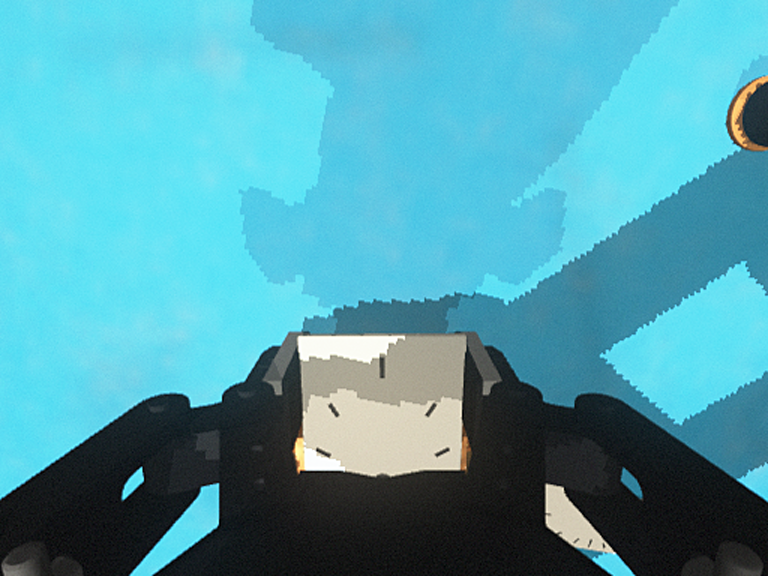

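View pics/s8.png

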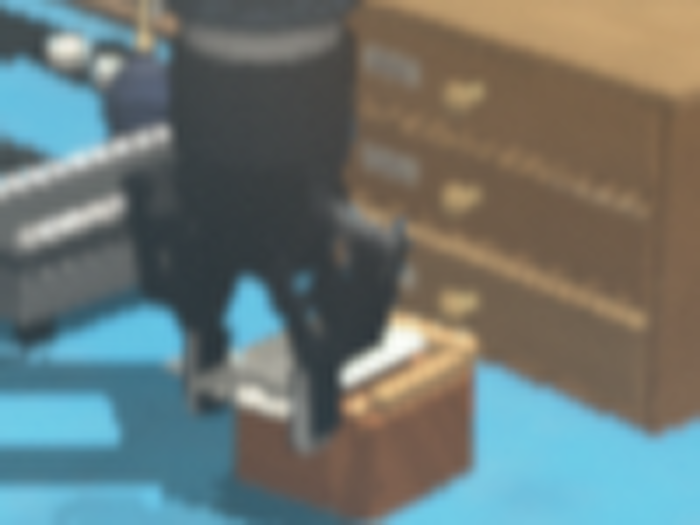

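The dial is between the cheeks and short of the stop. I'll lower it slowly.

{"method": "arm_command", "body": {"moves": [{"gripper":0.5,"offset":[-1,0,1.5],"spin":0},{"gripper":0.5,"offset":[-1,0,3],"spin":0},{"gripper":0.5,"offset":[-1,0,4.5],"spin":0},{"gripper":0.5,"offset":[-1,0,6],"spin":0},{"gripper":0.5,"offset":[-1,0,6],"spin":0}]}}

```text
t: 24.88
eef_pos: [0.4916, -0.1331, 0.0349]
ee_rot: [-3.141, -0.004, -2.922]
ft_force: [1.3, -0.0, -0.8]
gripper_width: 0.0489
```

```bash
python3 st.py
```

```text
25.075 [ 0.49177 -0.13316  0.03518] [-0.03 -0.15 -0.61] 0.04877453178276753
2507
```

{"method": "arm_command", "body": {"moves": [{"gripper":0.5,"offset":[0,0,0.5],"spin":0},{"gripper":0.5,"offset":[0,0,1],"spin":0},{"gripper":0.5,"offset":[0,0,1],"spin":0}]}}

```text
t: 25.45
eef_pos: [0.4917, -0.1331, 0.0341]
ee_rot: [-3.141, -0.004, -2.922]
ft_force: [0.3, 1.3, -1.1]
gripper_width: 0.0487
```

```bash
python3 st.py
```

```text
25.65 [ 0.49176 -0.13315  0.03419] [ 0.08  0.49 -0.8 ] 0.04910534654603481
2565
```

{"method": "arm_command", "body": {"moves": [{"gripper":0.5,"offset":[-1,0,0],"spin":0},{"gripper":0.5,"offset":[-2,0,0],"spin":0},{"gripper":0.5,"offset":[-3,0,0],"spin":0},{"gripper":0.5,"offset":[-3.5,0,0],"spin":0},{"gripper":0.5,"offset":[-3.5,0,0],"spin":0}]}}

```text
t: 26.28
eef_pos: [0.4952, -0.1324, 0.0342]
ee_rot: [-3.141, -0.004, -2.922]
ft_force: [0.3, -0.5, -1.4]
gripper_width: 0.0491
```

```bash
python3 st.py
```

```text
26.475 [ 0.49515 -0.13238  0.03417] [-0.72 -0.1  -1.35] 0.04893817593130151
2647
```

{"method": "arm_command", "body": {"moves": [{"gripper":0.5,"offset":[-0.4,0,0.5],"spin":0},{"gripper":0.5,"offset":[-0.8,0,1],"spin":0},{"gripper":0.5,"offset":[-0.8,0,1],"spin":0}]}}

```text
t: 26.85
eef_pos: [0.4959, -0.1322, 0.0331]
ee_rot: [-3.141, -0.004, -2.922]
ft_force: [0.4, 0.2, -0.9]
gripper_width: 0.0494
```

```bash
python3 st.py
```

```text
27.05 [ 0.49592 -0.13221  0.03317] [-0.18 -0.   -1.17] 0.04890181455022397
2705
```

Next I'll find the cork with small downward steps.

{"method": "arm_command", "body": {"moves": [{"gripper":0.5,"offset":[0,0,0.4],"spin":0},{"gripper":0.5,"offset":[0,0,0.4],"spin":0}]}}

```text
t: 27.3
eef_pos: [0.4959, -0.1322, 0.0327]
ee_rot: [-3.141, -0.004, -2.922]
ft_force: [-0.2, -0.6, -1.3]
gripper_width: 0.0486
```

{"method": "arm_command", "body": {"moves": [{"gripper":0.5,"offset":[0,0,0.4],"spin":0},{"gripper":0.5,"offset":[0,0,0.4],"spin":0}]}}

```text
t: 27.55
eef_pos: [0.4959, -0.1322, 0.0323]
ee_rot: [-3.141, -0.004, -2.922]
ft_force: [0.4, -0.6, -1.6]
gripper_width: 0.049
```

```bash
python3 st.py
```

```text
27.75 [ 0.49588 -0.13219  0.03234] [ 0.02  0.31 -1.07] 0.04904095449715407
2775
```

{"method": "arm_command", "body": {"moves": [{"gripper":0.5,"offset":[0,0,0.4],"spin":0},{"gripper":0.5,"offset":[0,0,0.4],"spin":0}]}}

```text
t: 28.0
eef_pos: [0.4959, -0.1322, 0.0319]
ee_rot: [-3.141, -0.004, -2.922]
ft_force: [0.5, -0.6, -0.7]
gripper_width: 0.0488
```

```bash
python3 st.py; cp $(ls -t pics/sl*|head -1) pics/w9.png;  python3 -c "
from h import *
c=camera('side'); save(c,'s9.png',(255,155,345,220),8)"
```

```text
28.2 [ 0.4959  -0.13221  0.03195] [-0.23  0.1  -0.69] 0.04859814257330323
2820
```

View pics/s9.png

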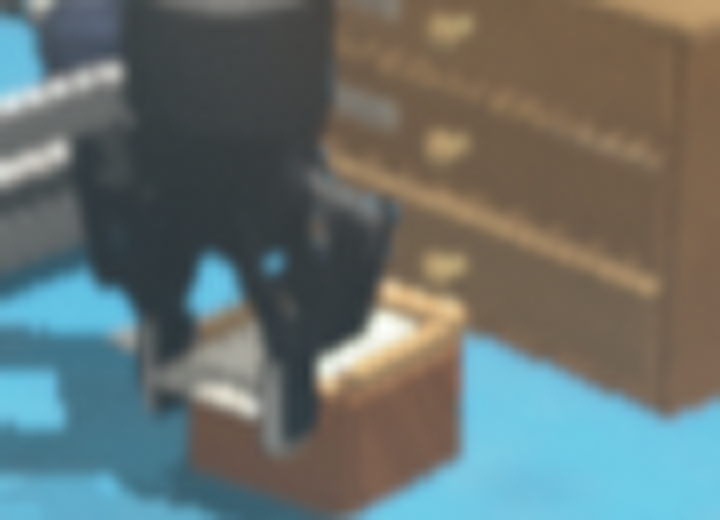

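{"method": "arm_command", "body": {"moves": [{"gripper":0.5,"offset":[-0.5,0,0.3],"spin":0},{"gripper":0.5,"offset":[-0.8,0,0.4],"spin":0},{"gripper":0.5,"offset":[-0.8,0,0.4],"spin":0}]}}

```text
t: 28.62
eef_pos: [0.4967, -0.1321, 0.0316]
ee_rot: [-3.141, -0.004, -2.922]
ft_force: [-0.1, -0.1, -0.1]
gripper_width: 0.049
```

```bash
python3 st.py
```

```text
28.825 [ 0.49675 -0.13209  0.03161] [-0.07  0.02 -0.06] 0.048860233133096787
2882
```

{"method": "arm_command", "body": {"moves": [{"gripper":0.5,"offset":[0,0,0.4],"spin":0},{"gripper":0.5,"offset":[0,0,0.4],"spin":0}]}}

```text
t: 29.08
eef_pos: [0.4968, -0.1321, 0.0314]
ee_rot: [-3.141, -0.004, -2.922]
ft_force: [-0.7, -0.0, 2.4]
gripper_width: 0.0489
```

```bash
python3 st.py
```

```text
29.275 [ 0.49674 -0.13206  0.03131] [-0.76  0.08  2.63] 0.04889305993970123
2927
```

That is cork contact, at about 3 N. Now I'll push forward to the stop.

{"method": "arm_command", "body": {"moves": [{"gripper":0.5,"offset":[-0.4,0,-0.1],"spin":0},{"gripper":0.5,"offset":[-0.8,0,-0.1],"spin":0},{"gripper":0.5,"offset":[-0.8,0,-0.1],"spin":0}]}}

```text
t: 29.65
eef_pos: [0.4976, -0.1319, 0.0314]
ee_rot: [-3.141, -0.004, -2.922]
ft_force: [-1.3, -0.7, 2.6]
gripper_width: 0.0492
```

```bash
python3 st.py
```

```text
29.85 [ 0.49759 -0.13196  0.03142] [-1.04 -0.58  2.19] 0.04906367631461164
2985
```

{"method": "arm_command", "body": {"moves": [{"gripper":0.5,"offset":[-0.3,0,0],"spin":0},{"gripper":0.5,"offset":[-0.6,0,0],"spin":0},{"gripper":0.5,"offset":[-0.6,0,0],"spin":0}]}}

```text
t: 30.22
eef_pos: [0.4982, -0.1318, 0.0314]
ee_rot: [-3.141, -0.004, -2.922]
ft_force: [-1.9, -0.4, 1.5]
gripper_width: 0.0487
```

```bash
python3 st.py
```

```text
30.425 [ 0.49821 -0.1318   0.03142] [-0.74 -0.38  2.23] 0.04896117071245895
3042
```

{"method": "arm_command", "body": {"moves": [{"gripper":0.5,"offset":[-0.3,0,0],"spin":0},{"gripper":0.5,"offset":[-0.6,0,0],"spin":0},{"gripper":0.5,"offset":[-0.6,0,0],"spin":0}]}}

```text
t: 30.8
eef_pos: [0.4983, -0.1317, 0.0314]
ee_rot: [-3.141, -0.004, -2.922]
ft_force: [-4.9, -1.6, 4.1]
gripper_width: 0.049
```

```bash
python3 st.py
```

```text
31.0 [ 0.49832 -0.13177  0.03137] [-4.72 -1.92  3.84] 0.04897860340964181
3100
```

{"method": "arm_command", "body": {"moves": [{"gripper":0.5,"offset":[-0.3,0,0],"spin":0},{"gripper":0.5,"offset":[-0.6,0,0],"spin":0},{"gripper":0.5,"offset":[-0.6,0,0],"spin":0}]}}

```text
t: 31.38
eef_pos: [0.4983, -0.1318, 0.0314]
ee_rot: [-3.141, -0.006, -2.922]
ft_force: [-5.5, -2.2, 6.2]
gripper_width: 0.0491
```

```bash
python3 st.py; python3 -c "
from h import *
c=camera('side'); save(c,'s10.png',(255,155,345,220),8)"
```

```text
31.575 [ 0.4983  -0.13175  0.03138] [-6.02 -2.26  5.45] 0.04892062701005769
3157
```

View pics/s10.png

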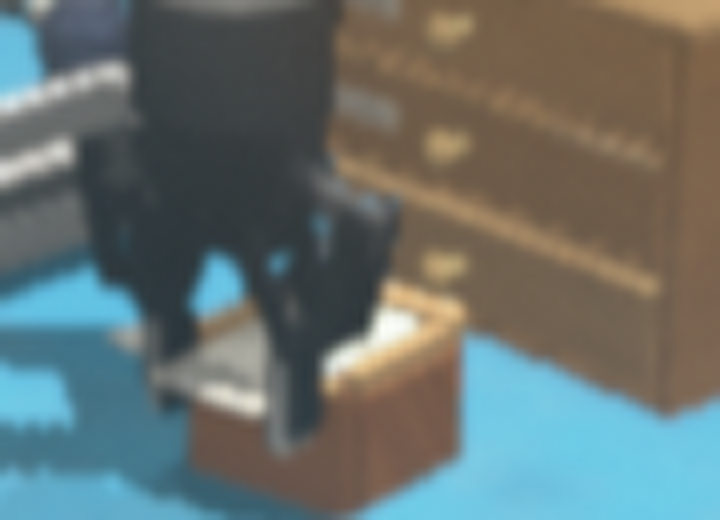

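It is home: blocked at x = 0.4983 (0.4980 predicted) with about 5 N. I'll relax the push and release.

{"method": "arm_command", "body": {"moves": [{"gripper":0.5,"offset":[0,0,0],"spin":0},{"gripper":0.5,"offset":[0,0,0],"spin":0}], "squeeze": 20}}

```text
t: 31.88
eef_pos: [0.4983, -0.1318, 0.0314]
ee_rot: [-3.141, -0.006, -2.922]
ft_force: [-3.5, -0.6, 4.3]
gripper_width: 0.0484
```

{"method": "arm_command", "body": {"moves": [{"gripper":0.59,"offset":[0,0,0],"spin":0},{"gripper":0.64,"offset":[0,0,0],"spin":0},{"gripper":0.8,"offset":[0,0,0],"spin":0},{"gripper":1,"offset":[0,0,0],"spin":0},{"gripper":1,"offset":[0,0,0],"spin":0},{"gripper":1,"offset":[0,0,0],"spin":0}]}}

```text
t: 32.62
eef_pos: [0.4983, -0.1318, 0.0314]
ee_rot: [-3.141, -0.006, -2.922]
ft_force: [0.2, 0.0, -0.1]
gripper_width: 0.0854
```

```bash
python3 st.py; cp $(ls -t pics/sl*|head -1) pics/w11.png
```

```text
32.825 [ 0.49825 -0.13177  0.03138] [-0.13  0.02  0.01] 0.08518281854987667
3282
```

View pics/w11.png

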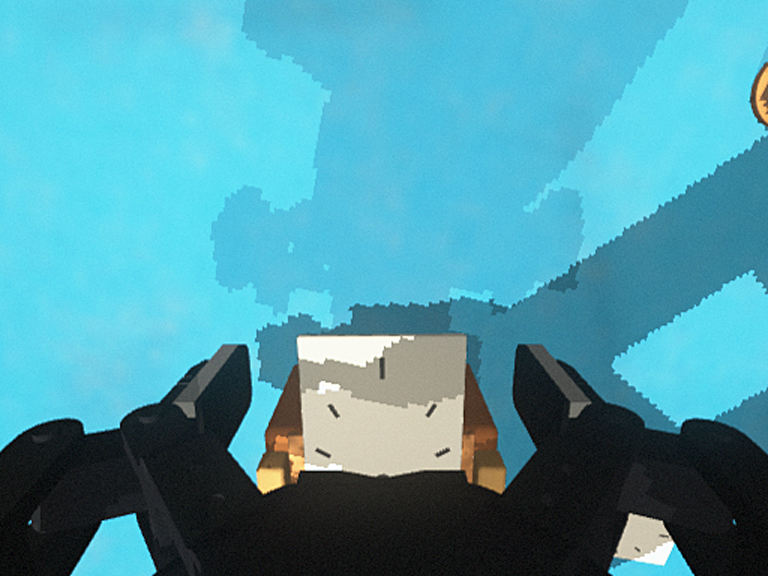

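Released, with clear gaps on both sides. I'll go straight up, then back for a look.

{"method": "arm_command", "body": {"moves": [{"gripper":1,"offset":[0,0,-5],"spin":0},{"gripper":1,"offset":[0,0,-20],"spin":0},{"gripper":1,"offset":[0,0,-50],"spin":0},{"gripper":1,"offset":[0,0,-90],"spin":0},{"gripper":1,"offset":[0,0,-140],"spin":0},{"gripper":1,"offset":[0,0,-190],"spin":0},{"gripper":1,"offset":[0,0,-220],"spin":0},{"gripper":1,"offset":[0,0,-220],"spin":0}]}}

```text
t: 33.83
eef_pos: [0.5008, -0.132, 0.2554]
ee_rot: [-3.136, 0.0, -2.922]
ft_force: [0.1, 1.1, -1.0]
gripper_width: 0.0855
```

{"method": "arm_command", "body": {"moves": [{"gripper":1,"offset":[-40,0,0],"spin":0},{"gripper":1,"offset":[-90,0,0],"spin":0},{"gripper":1,"offset":[-110,0,0],"spin":0},{"gripper":1,"offset":[-110,0,0],"spin":0},{"gripper":1,"offset":[-110,0,0],"spin":0}]}}

```text
t: 34.45
eef_pos: [0.6071, -0.1079, 0.2547]
ee_rot: [-3.137, -0.002, -2.922]
ft_force: [-0.0, -0.1, -0.1]
gripper_width: 0.0855
```

```bash
python3 - <<'E'
from h import *
import pickle
c=camera("wrist"); pickle.dump(c,open("w12.pkl","wb")); save(c,"w12.png",s=1.5)
s=readout.get_state(); print(s['t'],s['eef_pos'],s['ft_force'])
c=camera("side"); save(c,"s12.png",(255,155,345,220),8); c=camera("top"); save(c,"t12.png",s=1.5)
E
```

```text
34.5 [ 0.60703434 -0.10808184  0.25509025] [-0.01165289 -0.15024653  0.2154541 ]
```

View pics/w12.png

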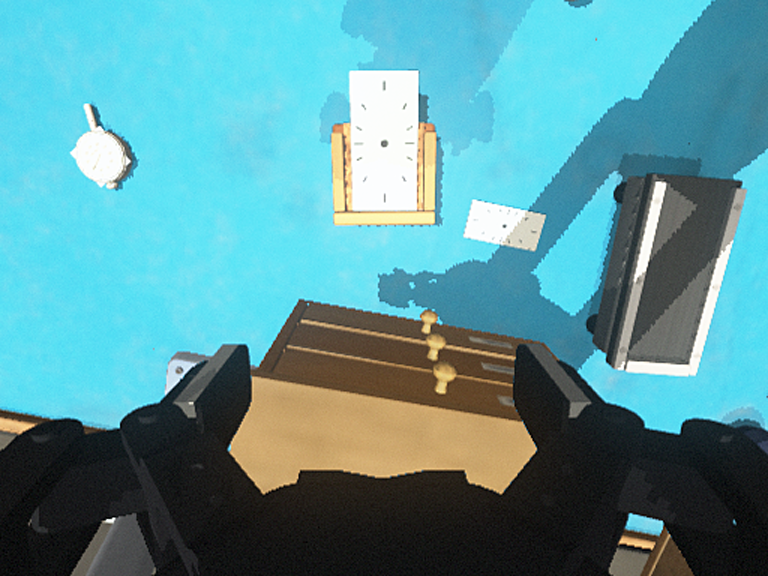

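View pics/s12.png

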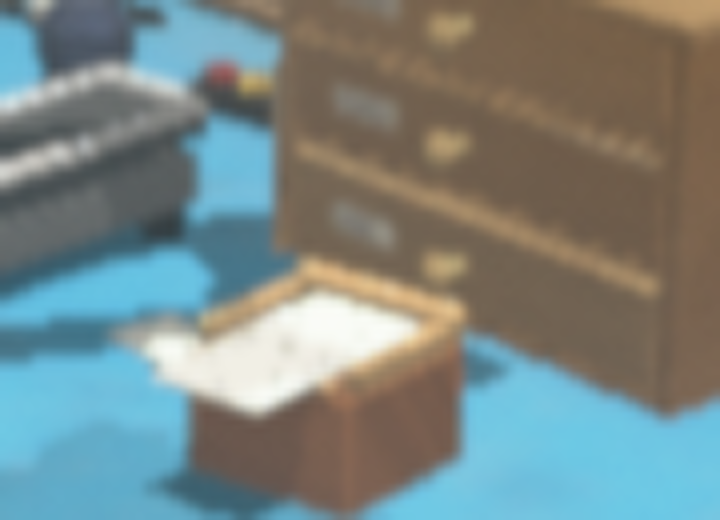

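```bash
python3 - <<'E'
from h import *
import pickle
c=pickle.load(open("w12.pkl","rb")); save(c,"w12c.png",(210,40,305,160),5)
P=lambda x,y:((x+.5)/1.5-.5,(y+.5)/1.5-.5)
q=np.array([onz(c,P(*d),.055) for d in [(349,70.5),(419,70.5),(417,212),(352,212)]]); ax=(q[2]+q[3]-q[0]-q[1])/2
print(np.linalg.norm(ax),np.arctan2(ax[1],ax[0]),q.mean(0))
r=np.array([onz(c,P(*d),.052) for d in [(332,132),(438,132)]]); dd=r[0]-r[1]; print("rest edge",r,np.arctan2(dd[0],-dd[1]))
u=ax/np.linalg.norm(ax); print("overhang",(r.mean(0)-(q[0]+q[1])/2)@u)
E
```

```text
0.10125271181174797 0.22456943558874606 [ 0.53104336 -0.12407706  0.055     ]
rest edge [[ 0.53100042 -0.16427776  0.052     ]
 [ 0.51372051 -0.08666943  0.052     ]] 0.21908163218846183
overhang 0.041850498834470916
```

View pics/w12c.png

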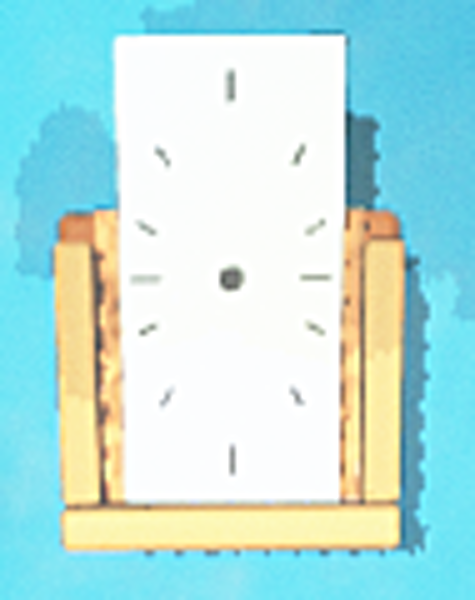

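The crop shows the dial centred between the cheeks (edges at columns 118 and 345, rest from 57 to 405). Its far end is flush with the stop at row 503. The cork edge is really at crop row 211, higher than the row I used in the script, so the overhang is about 36 mm. Handing in.

```bash
python3 -c "
from h import *
print(workorder.close_job())"
```

```text
the job is handed in; nothing more can be done
None
```

The dial is on the rest's cork, home against the end stop, and the job is handed in. The hand-in reports no verdict.

- **Slide:** I pressed on the dial with about 4–6 N and slid it about 81 mm. It overhung the open edge by about 35 mm, and the pictures show no slip under the fingers.
- **Pick and lay:** I gripped the overhanging sides, lifted clear, and lowered the dial to the cork, with about 3 N at first contact. Pushing it against the stop took about 6 N, after which I released it and backed off.

**Last checks:** All readings are from the wrist and side pictures taken after release.
- **Position:** The dial lies face up, centred between the cheeks, with its far end flush against the end stop. Its measured centre is (0.531, -0.124), within about 1 mm of the predicted home position.
- **Angle:** Its direction is within about 0.01 rad of the rest's.
- **Disagreement:** My script first gave a 42 mm overhang on the rest because I had picked the wrong pixel row for the cork edge. Read from the enlarged crop it is about 36 mm, against the 35 mm expected.
- **Bystanders:** The arm kept clear of them and none looked moved in the pictures I viewed, but I did not re-measure their positions.

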